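# Close up a gas test cell and put it on line

### The arm

A 6-joint arm with a two-finger parallel gripper is mounted at the origin on a cart in front of the work surface, level with it; the furniture and walls round the work are solid. World frame = base frame: x ahead of the robot, y to its left, z up, the work surface at z = 0. Lengths are in mm, angles in rad, forces in N, time in s.
With the tool pointing down it reaches from about 400 to 925 mm from the base axis. Payload 12.5 kg.
Tool frame: the origin (TCP) lies between the finger pads; the fingertips stand 17 mm ahead of it and the grasp point (between the pads) lies 2 mm behind it; x points along the fingers, y is the direction in which the jaws open and shut, and the axes are right-handed (so a half turn about x gives the same grasp; the last joint's range is limited). The gripper opens to 95 mm and grips with 3 to 60 N. Pads are 20 mm wide; open, the fingers measure 119 mm over their backs; the gripper's body (75 mm by 180 mm) begins 59 mm behind the grasp point.
Start: joints at [-1.322, 0.491, 1.559, -0, 1.092, -0.106], TCP at [217.15, -586.081, 231.661] pointing down, gripper open.
Joint ranges: [-3.1, 3.1], [-0.84, 2.19], [0.05, 2.79], [-1.13, 4.28], [0.06, 2.93], [-2.69, 2.69]. Speed limits (rad/s): [2.22, 2.22, 2.79, 3.14, 3.14, 3.14].

### API

Orientations are given as [roll, pitch, yaw] about the fixed x, y, z axes, in that order (R = Rz(yaw) Ry(pitch) Rx(roll)).
In Python, from cell import sensors, read_camera, get_calibration, order gives the robot as it stands. The module is installed in compiled form; this text tells all that it offers.
- The arm moves only by the tool servo_tool, never from a script. Its argument "steps" is text: rows parted by semicolons, each of 7 numbers parted by spaces: the shift along the tool's x, y, z in mm, then the turn, a rotation vector about the tool's x, y, z in rad, then the finger opening in mm, from 0 to 95.1. A call has exactly 8 rows; each row shifts and turns the pose as measured when the row begins, along the tool's axes as they then stand; what a row does not reach is not made up. A row lasts 1/10 s, in which the tool goes at most 50 mm and 8.59 degrees, less where a joint would pass 70% of its speed; a pose out of reach is approached as far as the arm can. A call is refused whole if a number of a shift passes 50 or a number of a turn 0.15, either way. A call with a gripper value outside its range is refused whole. The fingers move at their own pace and stop on an object; the grip force is fixed at half the most. Time passes only in rows, so rows that do not move let the fingers close, or fill a call up. It gives the time, the measured TCP pose, the force and the opening at its end, in the units of the state.
- sensors.state(): the state, without advancing time (a new reading comes with each control period).
- read_camera(name): name is "scene" or "top"; returns (picture, depth): 400x640x3 uint8, blue, green, red; 400x640 float32, mm along the optical axis (not along the pixel's ray), 0 where there is no reading.
- get_calibration(name): a dict with "mtx" (3x3 intrinsics, pixels), "distortion" ([k1, k2, p1, p2, k3] as OpenCV has them; the pictures are not rectified), "R" (3x3) and "t" (3): a world point X has camera coordinates R X + t. Camera axes: x right, y down, z forward; pixel columns grow to the right and rows downward; lengths in mm; the calibration is good to about 2 mm. A picture is of the moment at which its call begins. get_calibration takes no time and is no camera call.
- order.job_done(): hands the job in, once; it reports no verdict.
The state is a dict: "t": time; "joints": joint angles; "qvel": joint speeds; "tau": joint torques, N m; "eef_pos": TCP position; "tcp_rot": TCP orientation; "ft_force": force on the tool from outside, world axes, zero at the start; "moment": the same for the moment, N m; "opening": opening from 0.0 (shut) to 1.0 (fully open).
Only numpy, scipy, OpenCV 4.12 (cv2) and the standard library are available. Lean on these libraries where they do the work, as an engineer would, in place of code of your own. Each camera call takes 0.05 s, during which the arm holds its last target.

### The job

Assemble the test cell and put it on line: fit the white spacer plate with the window over the four posts of the cell bed, then the cover plate with the bar handle on top of it, both lying fully down. Only when the cell is covered, open the feed valve (the one farther from you, piped to the cell) fully to its stop, and after that shut the bypass valve (the nearer one) fully to its stop, so that the gas always has a way out. Leave the timer and the small bottle where they stand.

Things in the scene. Friction and masses are not known exactly. Their poses are not given: they have to be found in the camera images.
- gas_rig: fixed rig: grey valve panel 280 mm wide on legs, facing the robot's left, sloping 30 degrees; two pipes run down it (feed y = +55 mm, bypass y = -75 mm); the cell bed stands before its foot. Origin on the worktop under the panel's middle, x up the slope (roughly to the robot's right), y roughly away from the robot, z up. Panel's foot x = -104 mm, 25 mm high; top edge 157 mm high
- shield_lip (a point): middle of the front edge of the lip of the clear splash shield (280 mm wide, rig's axes). The shield stands square to the panel 142 mm up the slope from the lever axes, 200 mm high; the lip leans back over the valves, to 104 mm up the slope, so a tool pointing straight down cannot get at a shut lever: come in square to the panel
- cell_seat (a point): centre of the flat top of the aluminium cell bed, 40 mm above the worktop, at x = -240, y = +120 mm in the rig; block 124 (x) x 56 (y) mm, rig's axes. Four steel posts, 9 mm thick with tapered tips, rise 40 mm from it at x = +-45, y = +-16 mm.
- spacer_center (a point): centre (half-way up) of the white plastic spacer plate, 120 (x) x 56 (y) x 14 mm (z up), 0.2 kg, flat on the worktop; four through holes 13 mm wide at x = +-45, y = +-16 mm, a 46 x 24 mm window in the middle. Same either way round. Seated, this point is 7 mm above cell_seat.
- cover_center (a point): centre (half-way up, 32 mm above the underside) of the bare aluminium cover, in its bar handle. Plate 120 (x) x 56 (y) x 12 mm, holes as in the spacer; on top a bar handle 60 (x) x 14 (y) mm, 52 mm high (top 64 mm above the underside). 0.3 kg, flat on the worktop, same either way round. Seated on the spacer, this point is 46 mm above cell_seat.
- spacer: the spacer plate, origin at the centre of its underside
- cover: the cover plate, origin at the centre of its underside
- feed_valve (a joint): the farther of two equal levers. 0 = shut: lever across its pipe, pointing to the rig's +y, away from the robot, at its hard stop; 1.571 = open: lever along its pipe, pointing down the slope to the left, at its other stop. Opens anticlockwise as seen facing the panel. Stays where left (friction 0.12 N m). Starts shut or nearly so (0 to 0.25).
- bypass_valve (a joint): the nearer of two equal levers. 0 = shut: lever across its pipe, pointing to the rig's +y, away from the robot, at its hard stop; 1.571 = open: lever along its pipe, pointing down the slope to the left, at its other stop. Opens anticlockwise as seen facing the panel. Stays where left (friction 0.12 N m). Starts open or nearly so (1.3 to 1.571).
- feed_pivot (a point): turning axis of the feed (farther) lever, at mid-thickness of the lever; frame turns with the lever: z out along the stem, square to the panel (30 degrees from vertical, leaning to the left), y along the lever to its end, 92 mm out. Black grip 20 mm wide, 16 thick, 34 to 92 mm out. Panel 55 mm below this point along z, pipe's near side 26, valve body 19.
- bypass_pivot (a point): turning axis of the bypass (nearer) lever, at mid-thickness of the lever; frame turns with the lever: z out along the stem, square to the panel (30 degrees from vertical, leaning to the left), y along the lever to its end, 92 mm out. Black grip 20 mm wide, 16 thick, 34 to 92 mm out. Panel 55 mm below this point along z, pipe's near side 26, valve body 19.
- timer: white bench timer 66 x 60 x 18 mm lying near the front edge, origin under its middle; to be left alone
- sample_bottle: small clear glass bottle with a short neck, near the front edge, 58 mm wide, 103 mm tall, origin under its middle; to be left alone

How it is judged:
By the outcome, as a careful person would: the job done as asked, in the order asked, and still so for the second after the job is handed in, with the robot touching nothing.
It also fails if it takes over 72 s, if anything falls off the work surface, if the arm or the gripper's body presses on something with over 40 N, if the wrist force passes 120 N, or if a joint passes its speed limit or range.

## Working session

There is one attempt and no reset: what is moved stays moved. The work goes in short steps, Python scripts to look and compute and a tool call to move; the robot and the scene stay as the last step left them, time stands still between calls to the robot, and variables do not carry over. Pictures are saved under pics/ and viewed, and the job is handed in when it is done.

Besides the shell and the picture viewer there is one more tool, called after "Request:" as name(argument=value, ...) on one line, values as JSON. servo_tool: Moves the arm, as the interface text tells. Its arguments: {"type":"object","properties":{"steps":{"type":"string"}},"required":["steps"]}

```bash
mkdir -p pics; python3 - <<'E'
from cell import sensors, read_camera, get_calibration
import cv2,numpy as np
print(sensors.state())
for n in("scene","top"):
    p,d=read_camera(n); cv2.imwrite(f"pics/{n}0.png",p); np.save(f"{n}0.npy",d); c=get_calibration(n); print(n,c)
E
```

```text
{'t': 0.0, 'joints': array([-1.32158888e+00,  4.91568323e-01,  1.55947601e+00, -6.65819276e-06,
        1.09168691e+00, -1.05554663e-01]), 'qvel': array([ 0.00100231, -0.00011536, -0.00112315,  0.00119988, -0.00219417,
       -0.00109271]), 'tau': array([-2.21172428e-03, -6.12647724e+01, -2.58183932e+01,  6.91267918e-02,
        4.81956953e-02, -8.58662747e-05]), 'eef_pos': array([ 217.09286689, -585.83500642,  231.04714519]), 'tcp_rot': array([-1.67116477,  1.56965772,  1.82519306]), 'ft_force': array([-0.514475  , -0.21862318, -0.13537049]), 'moment': array([ 0.02457918, -0.05045026,  0.00255433]), 'opening': 0.9963087601127362}
scene {'mtx': array([[379.57573351,   0.        , 322.20739176],
       [  0.        , 379.57573351, 204.48435469],
       [  0.        ,   0.        ,   1.        ]]), 'distortion': array([-0.06960106,  0.        ,  0.        ,  0.        ,  0.        ]), 'R': array([[-0.8350926 , -0.55009706, -0.00368378],
       [-0.28634425,  0.44039239, -0.85091804],
       [ 0.46970982, -0.70954053, -0.52528556]]), 't': array([375.58049489, 332.69818504, 819.52238509])}
top {'mtx': array([[520.79483247,   0.        , 318.95812891],
       [  0.        , 520.79483247, 199.62289008],
       [  0.        ,   0.        ,   1.        ]]), 'distortion': array([-0.15161726,  0.        ,  0.        ,  0.        ,  0.        ]), 'R': array([[-0.0060613 , -0.99996602, -0.00558825],
       [-0.99307656,  0.00667495, -0.11727916],
       [ 0.11731247,  0.00483869, -0.99308326]]), 't': array([ -74.72829398,  500.36684875, 1465.63078298])}
```

View pics/scene0.png

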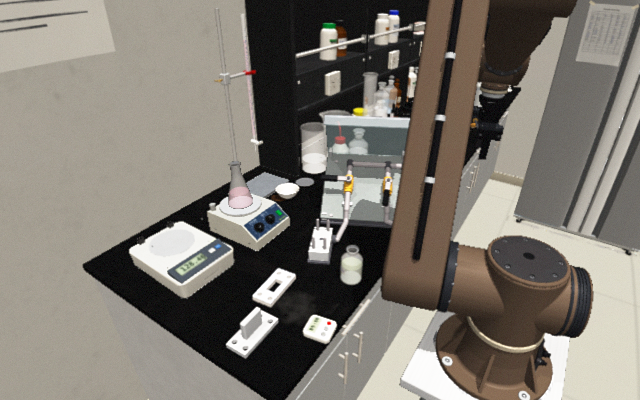

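View pics/top0.png

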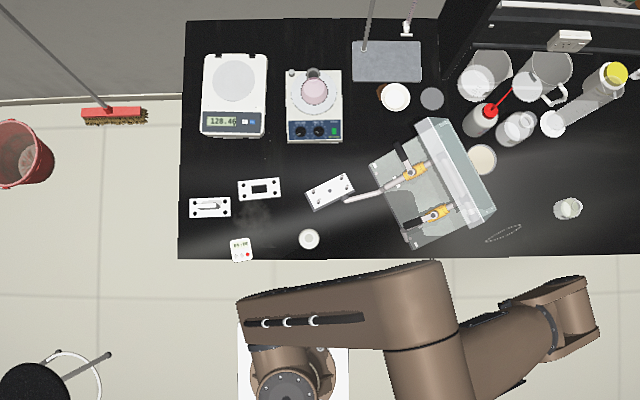

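```bash
python3 - <<'E'
import cv2
p=cv2.imread("pics/top0.png")
cv2.imwrite("pics/a.png",cv2.resize(p[165:265,180:360],None,fx=4.4,fy=4.4,interpolation=cv2.INTER_CUBIC))
cv2.imwrite("pics/b.png",cv2.resize(p[110:260,300:500],None,fx=4,fy=4,interpolation=cv2.INTER_CUBIC))
E
```

```text
(no output)
```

View pics/a.png

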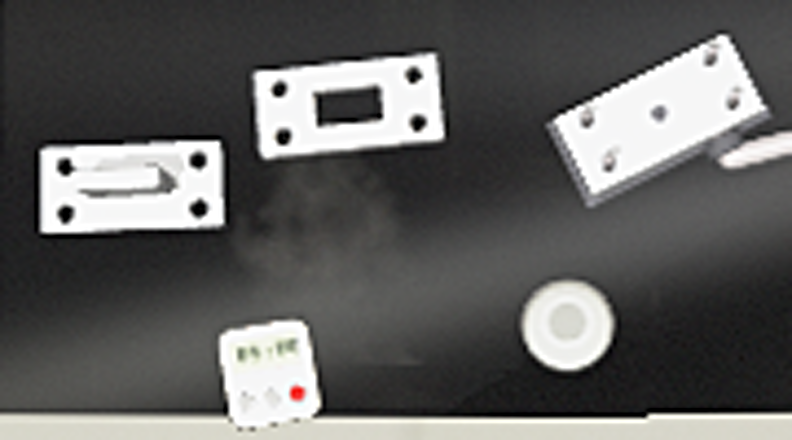

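View pics/b.png

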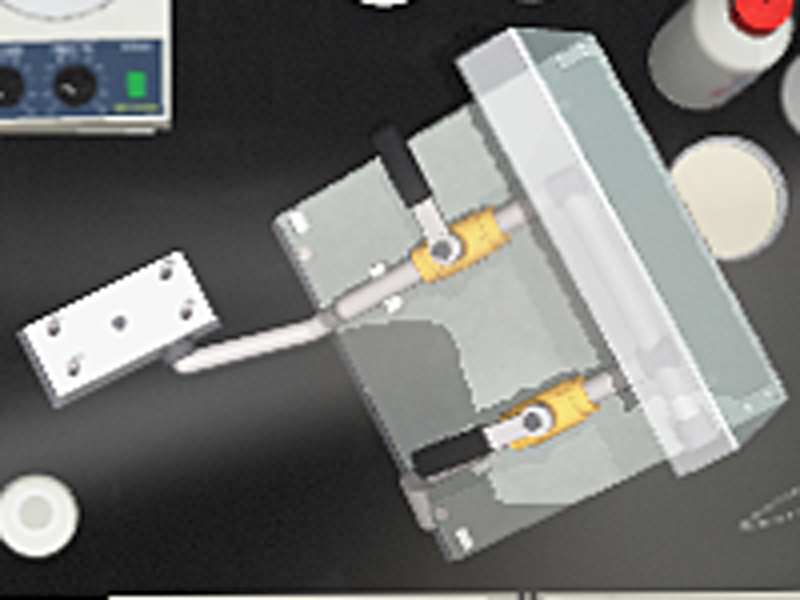

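```bash
python3 - <<'E'
import cv2
p=cv2.imread("pics/top0.png"); s=cv2.imread("pics/scene0.png")
cv2.imwrite("pics/c.png",cv2.resize(p[165:217,300:360],None,fx=12,fy=11.5,interpolation=cv2.INTER_CUBIC)*1)
cv2.imwrite("pics/d.png",cv2.resize(s[150:275,295:415],None,fx=4.8,fy=4.8,interpolation=cv2.INTER_CUBIC))
cv2.imwrite("pics/e.png",cv2.resize(s[260:365,215:345],None,fx=5.5,fy=5.5,interpolation=cv2.INTER_CUBIC))
E
```

```text
(no output)
```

View pics/c.png

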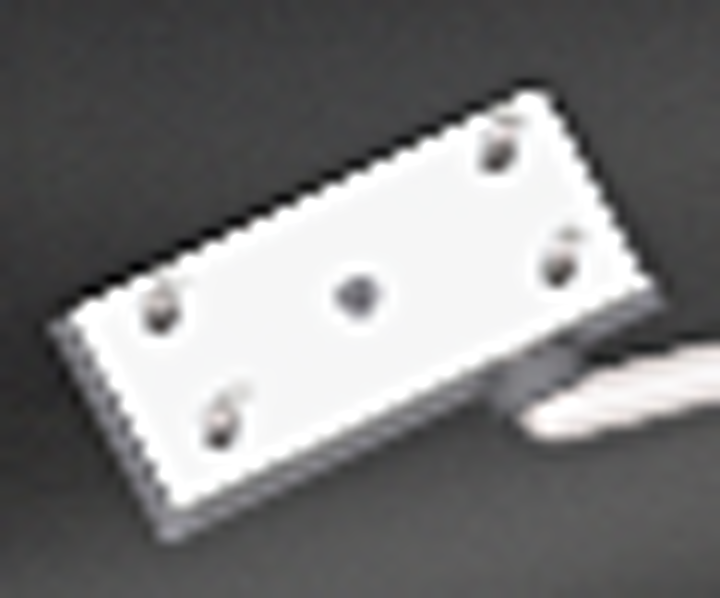

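View pics/d.png

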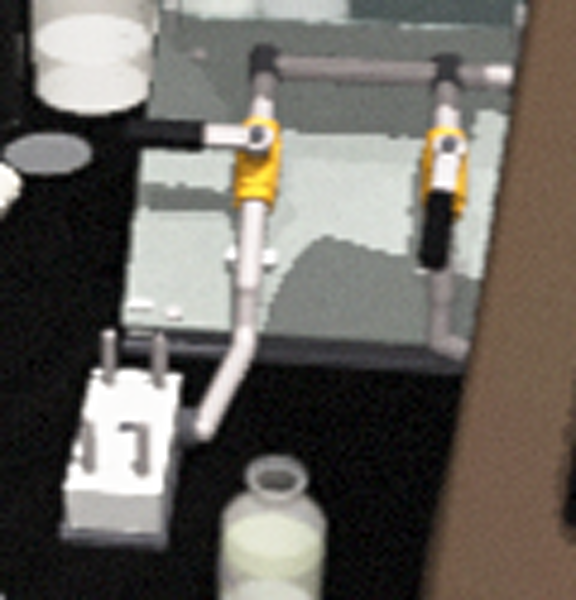

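View pics/e.png

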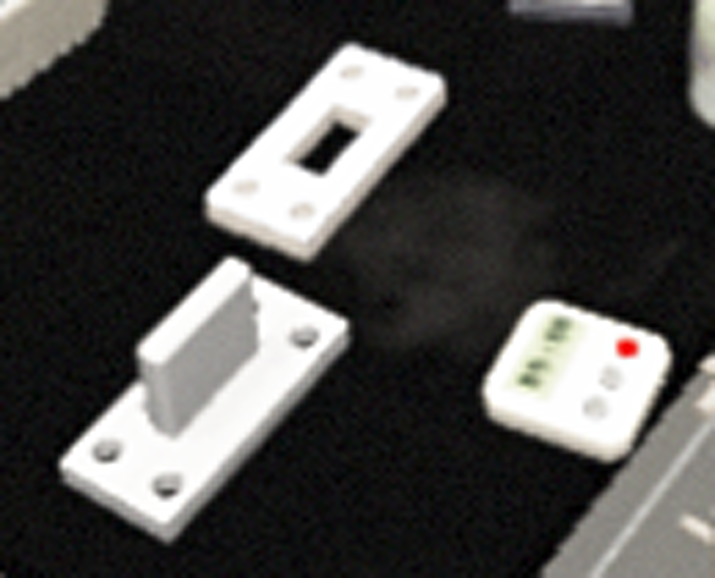

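```bash
cat > h.py <<'E'
import numpy as np,cv2
from scipy.optimize import least_squares
from cell import get_calibration
C={n:get_calibration(n) for n in("scene","top")}
def proj(n,X):
    c=C[n]; r,_=cv2.Rodrigues(c["R"]); return cv2.projectPoints(np.asarray(X,float).reshape(-1,1,3),r,c["t"],c["mtx"],c["distortion"])[0][:,0]
def ray(n,uv,z):
    c=C[n]; p=cv2.undistortPoints(np.array(uv,float).reshape(-1,1,2),c["mtx"],c["distortion"])[:,0]
    d=np.c_[p,np.ones(len(p))]@c["R"]; o=-c["R"].T@c["t"]; return o+d*((z-o[2])/d[:,2])[:,None]
def crop(pts,off,s,sy=None):
    s=np.array([s,sy or s]); return (np.array(pts,float)+.5)/s-.5+np.array(off)
def place(m,p):
    m=np.asarray(m,float);c,s=np.cos(p[2]),np.sin(p[2]); return np.c_[p[0]+c*m[:,0]-s*m[:,1],p[1]+s*m[:,0]+c*m[:,1],m[:,2]]
def fit(obs,x0):
    f=lambda p:np.concatenate([(proj(n,place(m,p))-uv).ravel() for n,m,uv in obs])
    r=least_squares(f,x0,loss="soft_l1"); return r.x,r.fun.reshape(-1,2)
E
cat > f1.py <<'E'
from h import *
np.set_printoptions(precision=2,suppress=True)
def box(z,a=60,b=28): return [(-a,b,z),(a,b,z),(a,-b,z),(-a,-b,z)]
H=lambda z:[(-45,16,z),(45,16,z),(45,-16,z),(-45,-16,z)]
A=lambda p:crop(p,(180,165),4.4); E=lambda p:crop(p,(215,260),5.5)
# image-left = +y world, image up=+x world. object x along image right (=-y), y image up(+x)
# spacer
sT=A([(253,72),(437,54),(445,139),(262,158),(279,89),(414,74),(418,121),(284,136)])
sS=E([(207,200),(350,43),(445,78),(308,245)])
x0=ray("top",[sT[:4].mean(0)],14)[0]
for nm,o in (("both",2),("top",1),("scene",0)):
    obs=[("top",box(14)+H(14),sT),("scene",box(14),sS)]
    obs= obs if o==2 else ([obs[0]] if o==1 else [obs[1]])
    x,r=fit(obs,[x0[0],x0[1],-1.5]); print("spacer",nm,x,abs(r).max())
cT=A([(40,147),(222,141),(225,229),(40,233),(65,166),(198,160),(199,207),(65,213)])
cS=E([(62,465),(350,322),(170,530)]); hs=E([(140,352),(232,258),(168,365)])
for nm,o in (("both",2),("top",1),("scene",0)):
    obs=[("top",box(12)+H(12),cT),("scene",[box(12)[i] for i in(0,1,3)]+[(-30,7,64),(30,7,64),(-30,-7,64)],np.r_[cS,hs])]
    obs= obs if o==2 else ([obs[0]] if o==1 else [obs[1]])
    x,r=fit(obs,[x0[0]-40,x0[1]+120,-1.5]); print("cover",nm,x,abs(r).max())
bT=crop([(70,318),(537,89),(648,288),(178,507),(357,296)],(300,165),12,11.5)
D=lambda p:crop(p,(295,150),4.8)
bS=D([(68,485),(88,370),(182,375),(163,490)]); pS=D([(88,422),(109,332),(159,336),(140,425)])
for nm,o in (("both",2),("top",1),("scene",0)):
    obs=[("top",box(40,62)+[(0,0,40)],bT),("scene",box(40,62)+H(80),np.r_[bS,pS])]
    obs= obs if o==2 else ([obs[0]] if o==1 else [obs[1]])
    x,r=fit(obs,[x0[0],x0[1]-150,-1.1]); print("bed",nm,x,abs(r).max(),"\n",r)
B=lambda p:crop(p,(300,110),4)
print(ray("top",B([(442,250),(533,421)]),140))
E
python3 f1.py
```

```text
spacer both [535.36  97.35  -1.47] 1.0906916888127967
spacer top [535.37  97.03  -1.47] 0.6146600301092349
spacer scene [534.89  98.3   -1.47] 0.7754892527632364
cover both [480.35 242.64  -1.54] 17.830690976362007
cover top [482.09 242.16  -1.54] 0.7924537476160367
cover scene [475.6  243.39  -1.6 ] 14.941404242889234
bed both [ 524.78 -107.2    -1.1 ] 1.3392498568086921 
 [[-0.03 -0.55]
 [-0.43 -0.22]
 [-0.63 -0.33]
 [-0.1   0.38]
 [-0.16  0.17]
 [-0.27  0.54]
 [ 1.34 -0.52]
 [-0.25 -0.43]
 [-0.34  0.87]
 [ 0.35 -1.03]
 [-0.02 -0.05]
 [ 0.17 -0.24]
 [ 0.86 -0.91]]
bed top [ 524.48 -107.96   -1.11] 0.5702458742424596 
 [[ 0.23 -0.57]
 [-0.07 -0.04]
 [-0.36 -0.1 ]
 [ 0.07  0.4 ]
 [ 0.11  0.27]]
bed scene [ 524.57 -105.87   -1.1 ] 1.117121027302744 
 [[-0.35  0.86]
 [ 1.02 -0.26]
 [-0.54 -0.24]
 [-0.39  1.12]
 [ 0.24 -0.74]
 [-0.31  0.19]
 [-0.1  -0.04]
 [ 0.77 -0.66]]
[[ 559.47 -323.61  140.  ]
 [ 443.85 -381.65  140.  ]]
```

```bash
sed -i 's/for i in(0,1,3)/for i in(0,2,3)/' f1.py; cat > f2.py <<'E'
from h import *
np.set_printoptions(precision=2,suppress=True)
B=lambda p:crop(p,(300,110),4);D=lambda p:crop(p,(295,150),4.8)
# triangulate nuts, lever ends
T=B([(442,250),(533,421),(388,132),(415,462)]);S=D([(258,137),(449,143),(135,133),(433,262)])
for a,b in zip(T,S):
    f=lambda X:np.r_[proj("top",X)[0]-a,proj("scene",X)[0]-b]
    r=least_squares(f,[500,-330,135]); print(r.x,r.fun)
c=C["top"];d=np.load("top0.npy")
import sys
o=np.array([525.4,-375.8]);yaw=-1.104
R=np.array([[np.cos(yaw),-np.sin(yaw)],[np.sin(yaw),np.cos(yaw)]])
ds=np.load("scene0.npy")
for n,dd in(("top",d),("scene",ds)):
    c=C[n];v,u=np.mgrid[0:400,0:640]
    p=cv2.undistortPoints(np.c_[u.ravel(),v.ravel()].astype(float).reshape(-1,1,2),c["mtx"],c["distortion"])[:,0]
    X=(np.c_[p,np.ones(len(p))]*dd.ravel()[:,None]-c["t"])@c["R"]
    q=(X[:,:2]-o)@R
    for rx in range(-110,130,20):
        m=(abs(q[:,0]-rx)<5)&(abs(q[:,1]-0)<25)&(X[:,2]>5)&(dd.ravel()>0)
        print(n,rx,m.sum(),np.percentile(X[m,2],[10,50,90]) if m.any() else "")
    for y in(55,-75):
        for k,xx in (("nut",-31),):
            m=(np.hypot(q[:,0]-xx,q[:,1]-y)<10); print("nut",X[m,2])
    m=(abs(q[:,0]+240)<40)&(abs(q[:,1]-120)<10)&(dd.ravel()>0); print("bed z",np.median(X[m,2]))
E
python3 f1.py|grep cover;python3 f2.py
```

```text
cover both [481.03 242.53  -1.53] 0.98957692301218
cover top [482.09 242.16  -1.54] 0.7924537476160367
cover scene [479.8  243.24  -1.52] 0.6479318373285992
[ 560.21 -324.29  135.92] [-0.01 -0.02  0.02  0.  ]
[ 444.26 -381.65  139.35] [-0.06 -0.13  0.17  0.02]
[ 641.46 -291.39  130.6 ] [ 0.25  0.44 -0.61 -0.08]
[ 419.7  -309.91   90.6 ] [ 0.14  0.32 -0.39 -0.04]
top -110 8 [ 7.35  9.14 10.75]
top -90 65 [28.38 33.23 38.2 ]
top -70 65 [40.79 44.82 50.12]
top -50 69 [52.21 56.04 61.65]
top -30 66 [63.47 67.87 72.66]
top -10 128 [ 74.82  82.91 314.34]
top 10 169 [ 87.29 318.92 323.9 ]
top 30 119 [ 97.8  106.25 326.84]
top 50 42 [277.81 287.35 294.12]
top 70 31 [247.07 255.16 260.65]
top 90 27 [208.86 217.06 223.51]
top 110 25 [175.16 181.6  185.49]
nut [140.85 138.02 131.87 140.73 144.66 145.03 132.07 137.12 146.   144.29
 143.69 141.28 139.56 102.93 132.09 138.92 144.75 140.32 135.46 144.3
 141.31  99.97 105.   129.72 141.69 137.69 143.68 140.84 144.12 139.25
 101.14 104.8  132.99 136.76 144.16 140.6  146.27 139.84 133.29 103.06
  98.78 106.9  135.03 136.03 141.18 135.27 141.21  98.27 
[... 1042 characters left out ...]
36 140.71 139.36 133.98 134.89 135.42 133.28 134.45
 133.85 132.01 130.67 132.41 130.48 126.36 129.5  128.58 128.15 125.44
 118.82 121.69 124.08 123.36 119.55 115.14 116.88 117.28 117.8  116.76
 111.49 111.63 110.23 114.51 111.3  108.07 110.03 109.83 110.11 108.76
 105.71 106.69 107.44 109.03 106.41 107.56 103.72 106.18 106.64 104.76
 106.18 100.27 102.65 100.73 104.76 103.43 101.89  95.22  98.43  98.35
 100.48  99.97  98.41  92.17  85.88]
nut [140.5  143.82 143.67 144.4  141.46 142.42 145.42 141.64 142.16 140.15
 139.63 140.23 138.75 139.03 139.19 138.35 133.73 136.08 134.12 136.16
 136.42 135.27 129.8  133.08 132.05 133.62 132.74 130.48 130.35 126.96
 105.8  106.46]
bed z 40.16581593788386
```

```bash
cat > pl.py <<'E'
import numpy as np,sys,json
from scipy.spatial.transform import Rotation as Ro
from cell import sensors
np.set_printoptions(precision=3,suppress=True)
YAW=-1.104;O=np.array([525.4,-375.8,0])
ex=np.array([np.cos(YAW),np.sin(YAW),0]);ey=np.array([-np.sin(YAW),np.cos(YAW),0]);ez=np.array([0,0,1.])
def rig(x,y,z): return O+x*ex+y*ey+z*ez
N=-.5*ex+np.sqrt(.75)*ez; S=np.sqrt(.75)*ex+.5*ez
PIV={"f":rig(-27.5,55,132.6),"b":rig(-27.5,-75,132.6)}
def down(a): # jaw direction angle a
    y=np.array([np.cos(a),np.sin(a),0]);x=np.array([0,0,-1.]);return np.c_[x,y,np.cross(x,y)]
def sq(sgn=1):
    x=-N;y=sgn*ey;return np.c_[x,y,np.cross(x,y)]
def cur():
    s=sensors.state(); R=Ro.from_euler("xyz",s["tcp_rot"]).as_matrix()
    open("log.jsonl","a").write(json.dumps({k:np.asarray(v).tolist() for k,v in s.items()})+"\n")
    return s,np.array(s["eef_pos"]),R
def show():
    s,p,R=cur(); print("t %.2f"%s["t"],"p",p,"R rows",R.round(3).tolist(),"q",s["joints"],"F",s["ft_force"],"op %.1f"%(s["opening"]*95.1))
    print("to rig:",(p-O)@ex,(p-O)@ey,p[2],"jaw a",np.arctan2(R[1,1],R[0,1])); return s,p,R
def plan(P,Rt,n=None,step=45,turn=.14,fill=True):
    s,p,R=cur(); P=np.asarray(P,float)
    w=Ro.from_matrix(R.T@Rt).as_rotvec()
    k=int(max(np.ceil(np.linalg.norm(P-p)/step),np.ceil(np.linalg.norm(w)/turn),1)) if n is None else n
    for i in range(k):
        Ri=R@Ro.from_rotvec(w*i/k).as_matrix(); print(np.r_[(Ri.T@(P-p)/k).round(1),(w/k).round(3)])
    print("rows",k,"err",P-p,"dist",np.linalg.norm(P-p),"rot",np.linalg.norm(w))
E
python3 - <<'E'
from pl import *
s,p,R=show()
q=s["joints"]
W=lambda q:(Ro.from_euler("ZYZYZ",[q[0],q[1]+q[2],q[3],q[4],q[5]])).as_matrix()
print((W(q).T@R).round(3))
print(PIV, down(-1.47+1.571)[:,1])
plan([250,-350,330],R)
plan([250,-350,330],down(0.1))
E
```

```text
t 0.10 p [ 217.105 -585.88   231.126] R rows [[-0.0, 0.347, -0.938], [0.001, -0.938, -0.347], [-1.0, -0.001, -0.0]] q [-1.322  0.492  1.559 -0.     1.092 -0.106] F [ 0.501 -0.016 -0.507] op 95.1
to rig: 48.863488184624885 -369.85434146828766 231.12647111315124 jaw a -1.2160124872665379Traceback (most recent call last):
  File "<stdin>", line 5, in <module>
  File "<stdin>", line 4, in <lambda>
  File "scipy/spatial/transform/_rotation.pyx", line 1413, in scipy.spatial.transform._rotation.Rotation.from_euler
ValueError: Expected axis specification to be a non-empty string of upto 3 characters, got ZYZYZ
```

```bash
sed -i '/^from cell/a def W(q):\n    E=Ro.from_euler\n    return (E("ZYZ",[q[0],q[1]+q[2],q[3]])*E("YZ",[q[4],q[5]])).as_matrix()' pl.py; python3 - <<'E'
from pl import *
s,p,R=cur()
print((W(s["joints"]).T@R).round(3))
print(PIV)
plan([250,-350,330],R@Ro.from_rotvec([-.7,0,0]).as_matrix(),n=7)
E
```

```text
[[-0. -1. -0.]
 [ 0.  0. -1.]
 [ 1.  0.  0.]]
{'f': array([ 562.14 , -326.491,  132.6  ]), 'b': array([ 446.048, -384.994,  132.6  ])}
[-14.1 -30.  -16.1  -0.1   0.   -0. ]
[-14.1 -28.2 -19.   -0.1   0.   -0. ]
[-14.1 -26.2 -21.7  -0.1   0.   -0. ]
[-14.1 -23.9 -24.3  -0.1   0.   -0. ]
[-14.1 -21.3 -26.5  -0.1   0.   -0. ]
[-14.1 -18.6 -28.5  -0.1   0.   -0. ]
[-14.1 -15.6 -30.2  -0.1   0.   -0. ]
rows 7 err [ 32.895 235.88   98.874] dist 257.87146347057586 rot 0.7000000000000001
```

Request:
servo_tool(steps="-14 -30 -16 -0.1 0 0 95;-14 -28 -19 -0.1 0 0 95;-14 -26 -22 -0.1 0 0 95;-14 -24 -24 -0.1 0 0 95;-14 -21 -26 -0.1 0 0 95;-14 -18 -28 -0.1 0 0 95;-14 -15 -30 -0.1 0 0 95;0 -12 -34 -0.1 0 0 90")

```text
t: 0.9
eef_pos: [253.3, -308.8, 329.5]
tcp_rot: [-2.498, 1.563, 1.824]
ft_force: [0.6, 0.3, 0.1]
opening: 0.969
```

```bash
python3 - <<'E'
from pl import *
s,p,R=show(); print((W(s["joints"]).T@R).round(3))
plan([535.4,97,200],down(0.1))
E
```

```text
t 0.90 p [ 253.274 -308.845  329.487] R rows [[-0.002, 0.925, -0.38], [0.008, -0.38, -0.925], [-1.0, -0.005, -0.006]] q [-1.051  0.057  1.91   0.002  1.183 -0.662] F [0.646 0.332 0.098] op 92.1
to rig: -182.25547198870422 -212.880893688154 329.48711358160506 jaw a -0.39001691145770745
[[-0. -1.  0.]
 [-0. -0. -1.]
 [ 1. -0. -0.]]
[ 11.      8.9   -40.2    -0.041  -0.001   0.   ]
[ 11.     10.6   -39.8    -0.041  -0.001   0.   ]
[ 11.     12.2   -39.3    -0.041  -0.001   0.   ]
[ 10.9    13.8   -38.8    -0.041  -0.001   0.   ]
[ 10.9    15.3   -38.2    -0.041  -0.001   0.   ]
[ 10.9    16.9   -37.5    -0.041  -0.001   0.   ]
[ 10.9    18.4   -36.8    -0.041  -0.001   0.   ]
[ 10.9    19.9   -36.1    -0.041  -0.001   0.   ]
[ 10.8    21.3   -35.2    -0.041  -0.001   0.   ]
[ 10.8    22.8   -34.3    -0.041  -0.001   0.   ]
[ 10.8    24.1   -33.4    -0.041  -0.001   0.   ]
[ 10.8    25.5   -32.4    -0.041  -0.001   0.   ]
rows 12 err [ 282.126  405.845 -129.487] dist 510.9524622421298 rot 0.4900951034807821
```

Request:
servo_tool(steps="5 9 -40 -0.04 0 0 90;8 11 -40 -0.04 0 0 90;10 12 -40 -0.04 0 0 90;11 14 -39 -0.04 0 0 90;11 16 -38 -0.04 0 0 90;11 17 -38 -0.04 0 0 90;12 19 -37 -0.04 0 0 90;12 20 -36 -0.04 0 0 90")

```text
t: 1.7
eef_pos: [446.4, -24.5, 250.5]
tcp_rot: [2.462, 1.567, 0.833]
ft_force: [0.7, -1.2, -1.0]
opening: 0.943
```

```bash
python3 - <<'E'
from pl import *
s,p,R=show()
plan([535.4,97,120],down(0.1))
E
```

```text
t 1.70 p [446.404 -24.459 250.488] R rows [[0.003, 0.998, -0.058], [0.003, -0.058, -0.998], [-1.0, 0.003, -0.003]] q [-0.205  0.213  1.949  0.004  0.978 -0.149] F [ 0.748 -1.23  -0.975] op 89.7
to rig: -349.3034105202324 87.56865250793818 250.48778540865345 jaw a -0.0579502486253763
[ 26.2    16.3   -25.2    -0.032  -0.001  -0.001]
[ 26.2    17.1   -24.7    -0.032  -0.001  -0.001]
[ 26.2    17.9   -24.1    -0.032  -0.001  -0.001]
[ 26.1    18.7   -23.6    -0.032  -0.001  -0.001]
[ 26.1    19.4   -23.     -0.032  -0.001  -0.001]
rows 5 err [  88.996  121.459 -130.488] dist 199.24751042800082 rot 0.1580022054671511
```

Request:
servo_tool(steps="24 17 -26 -0.032 0 0 90;26 17 -25 -0.032 0 0 90;26 18 -24 -0.032 0 0 90;26 19 -24 -0.032 0 0 90;26 19 -23 -0.032 0 0 90;30 0 0 0 0 0 90;20 0 0 0 0 0 90;0 0 0 0 0 0 90")

```text
t: 2.5
eef_pos: [540.0, 110.4, 63.0]
tcp_rot: [2.663, 1.568, 1.21]
ft_force: [0.0, -0.6, 0.3]
opening: 0.95
```

```bash
python3 - <<'E'
from pl import *
s,p,R=show()
plan([535.4,97,20.5],down(0.1),n=2)
from cell import read_camera
import cv2
I,d=read_camera("top");J,_=read_camera("scene")
cv2.imwrite("pics/p1.png",np.hstack([cv2.resize(I[140:260,180:340],None,fx=2.4,fy=2.4),cv2.resize(J[200:320,200:360],None,fx=2.4,fy=2.4)]))
E
```

```text
t 2.50 p [540.009 110.373  63.033] R rows [[0.001, 0.993, 0.117], [0.003, 0.117, -0.993], [-1.0, 0.001, -0.002]] q [ 0.081  0.617  1.895  0.004  0.629 -0.04 ] F [ 0.045 -0.562  0.306] op 90.3
to rig: -427.58549948832035 231.8374308361056 63.03348744914619 jaw a 0.11768340896923024
[21.2   -3.1    6.4    0.009 -0.001 -0.001]
[21.3   -3.     6.4    0.009 -0.001 -0.001]
rows 2 err [ -4.609 -13.373 -42.533] dist 44.823947372118745 rot 0.017897457675640813
```

View pics/p1.png

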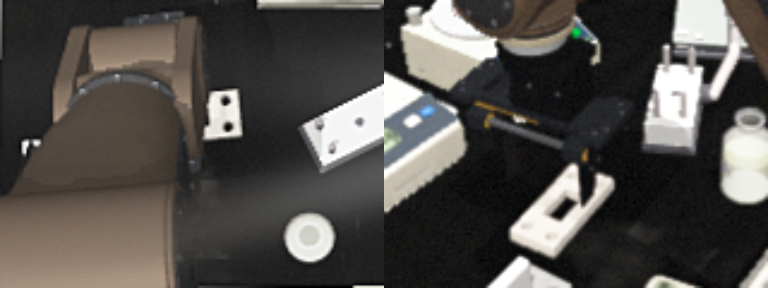

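Request:
servo_tool(steps="0 -3 7 0.01 0 0 80;0 -2 6 0.008 0 0 80;10 0 0 0 0 0 80;12 0 0 0 0 0 80;12 0 0 0 0 0 80;6 0 0 0 0 0 80;0 0 0 0 0 0 80;0 0 0 0 0 0 80")

```text
t: 3.4
eef_pos: [538.8, 94.5, 25.5]
tcp_rot: [1.787, 1.561, 0.312]
ft_force: [-0.6, -0.0, -0.1]
opening: 0.843
```

```bash
python3 - <<'E'
from pl import *
s,p,R=show()
plan([535.4,97,20.5],down(0.1),n=1)
E
```

```text
t 3.40 p [538.782  94.544  25.522] R rows [[0.01, 0.995, 0.095], [0.003, 0.095, -0.995], [-1.0, 0.01, -0.002]] q [ 0.052  0.674  1.928  0.005  0.53  -0.048] F [-0.62  -0.025 -0.101] op 80.2
to rig: -414.00170645923623 223.61796956610883 25.521512861935562 jaw a 0.095584697758217
[ 5.    -3.2   -2.8   -0.004 -0.002 -0.01 ]
rows 1 err [-3.382  2.456 -5.022] dist 6.533410724110072 rot 0.011039059324588282
```

Request:
servo_tool(steps="2 -3 -3 0 0 -0.01 80;3 0 0 0 0 0 80;0 0 0 0 0 0 80;0 0 0 0 0 0 40;0 0 0 0 0 0 40;0 0 0 0 0 0 40;0 0 0 0 0 0 40;0 0 0 0 0 0 40")

```text
t: 4.2
eef_pos: [535.6, 97.9, 20.9]
tcp_rot: [2.928, 1.569, 1.454]
ft_force: [0.2, 0.8, -1.9]
opening: 0.586
```

```bash
python3 - <<'E'
from pl import *
s,p,R=show()
plan([535.4,97,20.5],down(0.1),n=1)
E
```

```text
t 4.20 p [535.634  97.858  20.916] R rows [[0.0, 0.995, 0.096], [0.002, 0.096, -0.995], [-1.0, 0.0, -0.002]] q [ 0.058  0.682  1.93   0.004  0.529 -0.041] F [ 0.21   0.78  -1.879] op 55.8
to rig: -418.3782758097103 222.29826680227515 20.91625475017556 jaw a 0.09611011421518312
[ 0.4   -0.3    0.8   -0.004 -0.002 -0.   ]
rows 1 err [-0.234 -0.858 -0.416] dist 0.9821313101682067 rot 0.004458792607650624
```

Request:
servo_tool(steps="-20 0 0 0 0 0 40;-40 0 0 0 0 0 40;-40 0 0 0 0 0 40;-30 0 10 0 0 0 40;-10 3 30 -0.05 0 0 40;0 6 40 -0.09 0 0 40;0 9 38 -0.09 0 0 40;0 10 36 -0.09 0 0 40")

```text
t: 5.0
eef_pos: [592.0, -47.4, 166.1]
tcp_rot: [-2.451, 1.567, 2.693]
ft_force: [-0.5, 1.3, -2.0]
opening: 0.58
```

```bash
python3 - <<'E'
from pl import *
s,p,R=show()
plan([524.4,-106.7,118],down(0.467))
E
```

```text
t 5.00 p [591.951 -47.422 166.082] R rows [[-0.003, 0.908, 0.419], [0.002, 0.419, -0.908], [-1.0, -0.002, -0.003]] q [-0.192  0.52   1.707  0.001  0.918 -0.624] F [-0.549  1.275 -1.999] op 55.2
to rig: -263.2965307933929 207.21006842655615 166.0821455860966 jaw a 0.4321575055249645
[ 16.1   -28.7     8.6    -0.012  -0.001   0.001]
[ 16.1   -28.8     8.2    -0.012  -0.001   0.001]
[ 16.    -28.9     7.9    -0.012  -0.001   0.001]
rows 3 err [-67.551 -59.278 -48.082] dist 101.9258896321021 rot 0.03503105879165591
```

Request:
servo_tool(steps="8 -22 3 -0.01 0 0 40;10 -24 4 -0.01 0 0 40;10 -20 4 0 0 0 40;10 -10 3 0 0 0 40;4 -3 1 0 0 0 40;0 0 0 0 0 0 40;0 0 0 0 0 0 40;0 0 0 0 0 0 40")

```text
t: 5.8
eef_pos: [527.4, -100.8, 122.5]
tcp_rot: [-2.706, 1.569, 2.458]
ft_force: [0.6, -0.3, -1.6]
opening: 0.586
```

```bash
cat > look.py <<'E'
from pl import *
from cell import read_camera
import cv2
def look(name,a=(160,240,290,400),b=(190,290,290,390),fa=6,fb=6):
    I,_=read_camera("top");J,_=read_camera("scene")
    A=cv2.resize(I[a[0]:a[1],a[2]:a[3]],None,fx=fa,fy=fa,interpolation=cv2.INTER_CUBIC);B=cv2.resize(J[b[0]:b[1],b[2]:b[3]],None,fx=fb,fy=fb,interpolation=cv2.INTER_CUBIC)
    cv2.imwrite(f"pics/{name}t.png",A);cv2.imwrite(f"pics/{name}s.png",B)
E
python3 - <<'E'
from look import *
s,p,R=show()
plan([524.4,-106.7,118],down(0.467),n=1)
look("q1")
E
```

```text
t 5.80 p [ 527.424 -100.825  122.511] R rows [[-0.001, 0.9, 0.437], [0.001, 0.437, -0.9], [-1.0, -0.001, -0.002]] q [-0.312  0.51   1.887  0.001  0.746 -0.765] F [ 0.64  -0.285 -1.577] op 55.8
to rig: -244.64575959398854 125.55391242134047 122.51124069636413 jaw a 0.4517343678571422
[ 4.5   -5.3    4.    -0.015 -0.002  0.001]
rows 1 err [-3.024 -5.875 -4.511] dist 8.000742172171117 rot 0.015367041947010987
```

View pics/q1s.png

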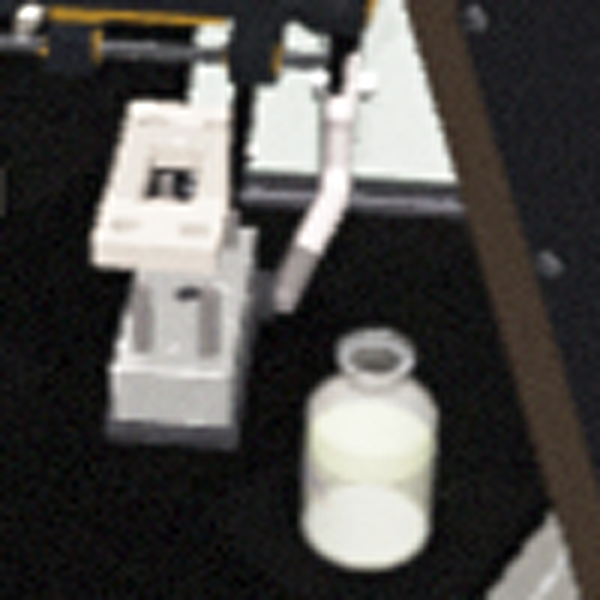

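View pics/q1t.png

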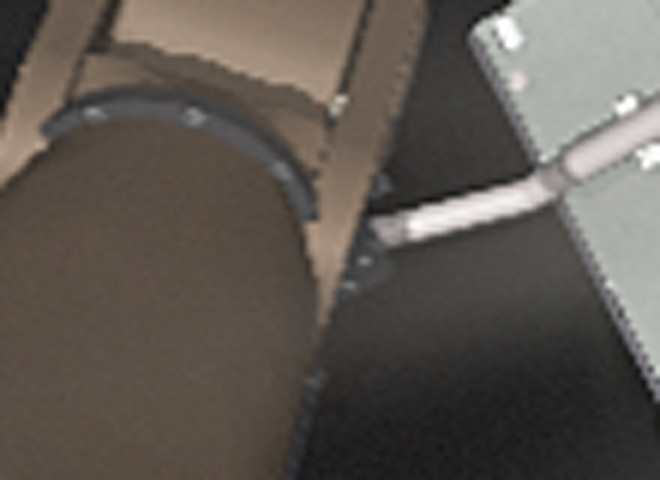

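Request:
servo_tool(steps="2 -3 2 -0.015 0 0 40;2 -2 2 0 0 0 40;5 0 0 0 0 0 40;5 0 0 0 0 0 40;2 0 0 0 0 0 40;0 0 0 0 0 0 40;0 0 0 0 0 0 40;0 0 0 0 0 0 40")

```text
t: 6.7
eef_pos: [524.9, -106.6, 105.1]
tcp_rot: [-2.812, 1.569, 2.369]
ft_force: [-1.0, -0.4, -2.0]
opening: 0.584
```

```bash
python3 - <<'E'
from look import *
s,p,R=show()
plan([524.4,-106.7,102],down(0.467),n=1)
look("q2",b=(190,260,290,350),fb=9)
E
```

```text
t 6.70 p [ 524.859 -106.622  105.11 ] R rows [[-0.001, 0.892, 0.452], [0.001, 0.452, -0.892], [-1.0, -0.0, -0.001]] q [-0.324  0.535  1.904  0.001  0.704 -0.794] F [-1.039 -0.377 -2.024] op 55.5
to rig: -240.62324268186723 120.65441313688069 105.11042442371686 jaw a 0.46912967037256925
[ 3.1   -0.4   -0.1    0.002 -0.001  0.   ]
rows 1 err [-0.459 -0.078 -3.11 ] dist 3.145078971564227 rot 0.0025950103233194854
```

View pics/q2s.png

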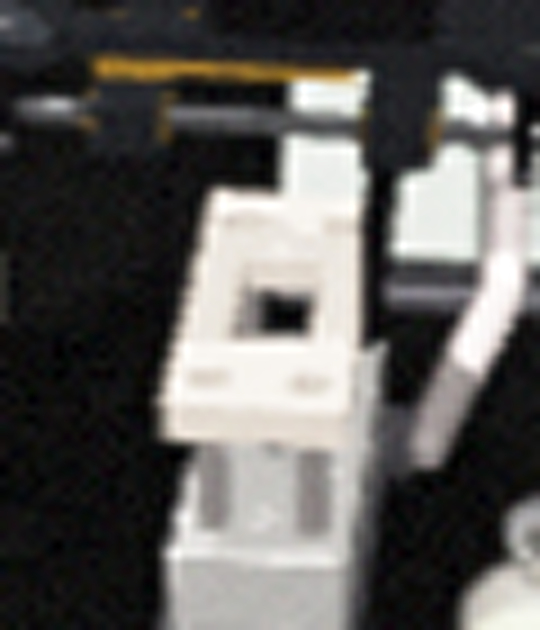

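```bash
python3 - <<'E'
from h import *
uv=crop([(165,405),(211,192),(362,200),(355,412)],(290,190),9)
z=98.2
m=[(-60,28,z),(60,28,z),(60,-28,z),(-60,-28,z)]
print(fit([("scene",m,uv)],[525,-107,-1.1]))
E
```

```text
(array([ 526.39295508, -105.41353892,   -1.05562708]), array([[ 0.33767608,  0.0180766 ],
       [-0.85157273,  0.1145595 ],
       [ 0.95570909, -0.15444579],
       [-0.38521954, -0.00243194]]))
```

Request:
servo_tool(steps="4 -0.6 0 0 0 0 40;4 0 0 0 0 0 40;4 0 0 0 0 0 40;4 0 0 0 0 0 40;3 0 0 0 0 0 40;3 0 0 0 0 0 40;0 0 0 0 0 0 40;0 0 0 0 0 0 40")

```text
t: 7.6
eef_pos: [524.3, -106.9, 81.0]
tcp_rot: [-2.773, 1.569, 2.408]
ft_force: [-0.5, 0.7, -1.1]
opening: 0.585
```

```bash
python3 - <<'E'
from look import *
s,p,R=show()
plan([524.4,-106.7,61],down(0.467),n=1)
look("q3",b=(190,260,290,350),fb=9)
E
```

```text
t 7.60 p [ 524.256 -106.86    81.001] R rows [[-0.001, 0.892, 0.452], [0.001, 0.452, -0.892], [-1.0, -0.001, -0.001]] q [-0.325  0.573  1.922  0.001  0.648 -0.795] F [-0.497  0.684 -1.097] op 55.7
to rig: -240.68245045140685 120.0092467988274 81.00146645505711 jaw a 0.4692237626490501
[20.     0.2   -0.     0.002 -0.001  0.001]
rows 1 err [  0.144   0.16  -20.001] dist 20.002619546536398 rot 0.0027198743336311858
```

View pics/q3s.png

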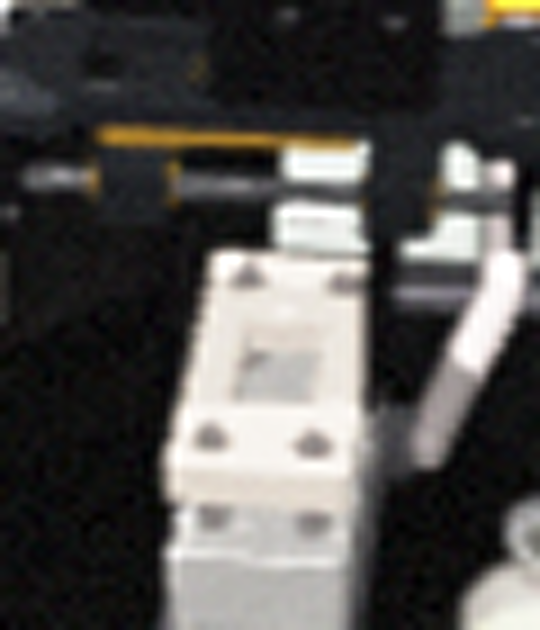

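The four posts come through the four holes (at about 210,437; 313,443; 248,275; 345,282) with no side force. Going down on to the bed.

Request:
servo_tool(steps="5 0 0 0 0 0 40;5 0 0 0 0 0 40;4 0 0 0 0 0 40;3 0 0 0 0 0 40;2 0 0 0 0 0 40;1 0 0 0 0 0 40;0 0 0 0 0 0 40;0 0 0 0 0 0 40")

```text
t: 8.5
eef_pos: [524.6, -107.0, 61.2]
tcp_rot: [1.527, 1.57, 0.426]
ft_force: [0.2, -0.1, -1.2]
opening: 0.587
```

```bash
python3 - <<'E'
from look import *
s,p,R=show()
E
```

```text
t 8.50 p [ 524.594 -106.954   61.204] R rows [[0.001, 0.892, 0.452], [0.0, 0.452, -0.892], [-1.0, 0.001, 0.0]] q [-0.325  0.605  1.934  0.001  0.601 -0.795] F [ 0.229 -0.055 -1.231] op 55.9
to rig: -240.44581941917784 120.26829638265704 61.20385145159008 jaw a 0.46949031639739897
```

Request:
servo_tool(steps="0.8 0 0 0 0 0 40;0 0 0 0 0 0 70;0 0 0 0 0 0 70;0 0 0 0 0 0 70;-10 0 0 0 0 0 75;-30 0 0 0 0 0 75;-40 0 0 0 0 0 75;-40 0 0 0 0 0 75")

```text
t: 9.3
eef_pos: [522.8, -106.6, 181.2]
tcp_rot: [-2.422, 1.562, 2.76]
ft_force: [0.4, 1.1, -0.1]
opening: 0.789
```

```bash
python3 - <<'E'
from look import *
s,p,R=show()
look("q4",b=(190,260,290,350),fb=9)
plan([481.2,242.4,190],down(-1.535+np.pi/2))
E
```

```text
t 9.30 p [ 522.832 -106.565  181.212] R rows [[-0.008, 0.892, 0.452], [0.003, 0.452, -0.892], [-1.0, -0.006, -0.007]] q [-0.325  0.426  1.836  0.001  0.889 -0.795] F [ 0.364  1.115 -0.065] op 75.0
to rig: -241.5861925504674 118.87000881351781 181.2115327303153 jaw a 0.46928957848955527
[ -0.6    14.9   -41.4     0.054  -0.     -0.   ]
[ -0.6    12.6   -42.2     0.054  -0.     -0.   ]
[ -0.6    10.3   -42.8     0.054  -0.     -0.   ]
[ -0.6     8.    -43.3     0.054  -0.     -0.   ]
[ -0.7     5.6   -43.7     0.054  -0.     -0.   ]
[ -0.7     3.3   -43.9     0.054  -0.     -0.   ]
[ -0.7     0.9   -44.      0.054  -0.     -0.   ]
[ -0.7    -1.5   -44.      0.054  -0.     -0.   ]
rows 8 err [-43.742 349.584   5.257] dist 352.3494035835346 rot 0.43362208355075565
```

View pics/q4s.png

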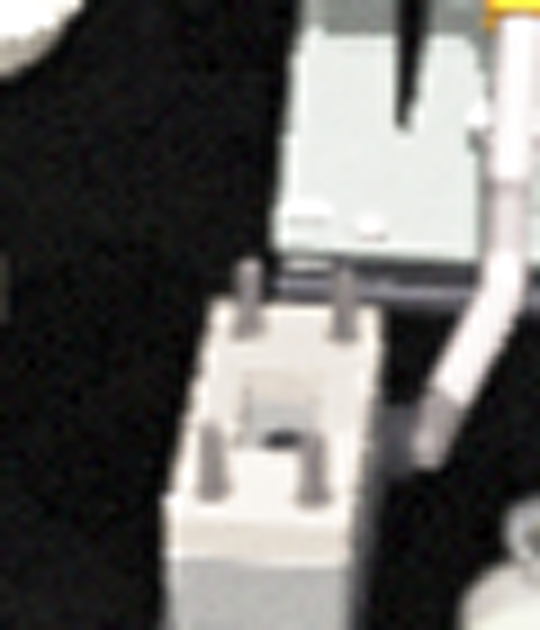

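Request:
servo_tool(steps="-1 13 -35 0.054 0 0 75;0 12 -42 0.054 0 0 75;0 10 -43 0.054 0 0 70;0 8 -43 0.054 0 0 70;0 6 -43 0.054 0 0 70;0 3 -42 0.054 0 0 70;0 1 -40 0.054 0 0 70;10 -1 -25 0.054 0 0 70")

```text
t: 10.2
eef_pos: [486.2, 218.3, 177.7]
tcp_rot: [1.5, 1.565, -0.057]
ft_force: [-0.3, 1.1, 0.1]
opening: 0.733
```

```bash
python3 - <<'E'
from pl import *
s,p,R=show()
plan([481.2,242.4,120],down(-1.535+np.pi/2),n=3)
E
```

```text
t 10.20 p [486.164 218.311 177.672] R rows [[0.006, 1.0, 0.014], [-0.0, 0.014, -1.0], [-1.0, 0.006, 0.0]] q [ 0.299  0.425  1.85  -0.003  0.861  0.287] F [-0.269  1.108  0.136] op 69.7
to rig: -548.2073042554907 232.32763495232868 177.67184125453934 jaw a 0.014113646318402851
[19.2   -1.7   -8.1   -0.007  0.    -0.002]
[19.2   -1.6   -8.1   -0.007  0.    -0.002]
[19.2   -1.5   -8.1   -0.007  0.    -0.002]
rows 3 err [ -4.964  24.089 -57.672] dist 62.697351020702925 rot 0.02257635441363035
```

Request:
servo_tool(steps="10 -2 -6 -0.007 0 -0.006 70;18 -2 -6 -0.007 0 0 70;18 0 -2 -0.007 0 0 70;10 0 0 0 0 0 70;0 0 0 0 0 0 70;0 0 0 0 0 0 70;0 0 0 0 0 0 70;0 0 0 0 0 0 70")

```text
t: 11.0
eef_pos: [480.7, 232.5, 118.8]
tcp_rot: [-1.118, 1.568, -2.646]
ft_force: [0.6, -0.5, -0.2]
opening: 0.733
```

```bash
python3 - <<'E'
from look import *
s,p,R=show()
plan([481.2,242.4,43],down(-1.535+np.pi/2),n=3)
look("q5",b=(250,365,200,330),fb=5.5)
E
```

```text
t 11.00 p [480.706 232.521 118.752] R rows [[-0.002, 0.999, 0.043], [-0.001, 0.043, -0.999], [-1.0, -0.002, 0.001]] q [ 0.327  0.513  1.897 -0.001  0.735  0.284] F [ 0.619 -0.546 -0.225] op 69.7
to rig: -563.3528611816937 233.8483928325939 118.7520925906538 jaw a 0.04333645018067999
[25.2    0.4   -3.3    0.003  0.     0.001]
[25.2    0.3   -3.3    0.003  0.     0.001]
[25.2    0.3   -3.3    0.003  0.     0.001]
rows 3 err [  0.494   9.879 -75.752] dist 76.39520126895543 rot 0.00801824376140391
```

View pics/q5s.png

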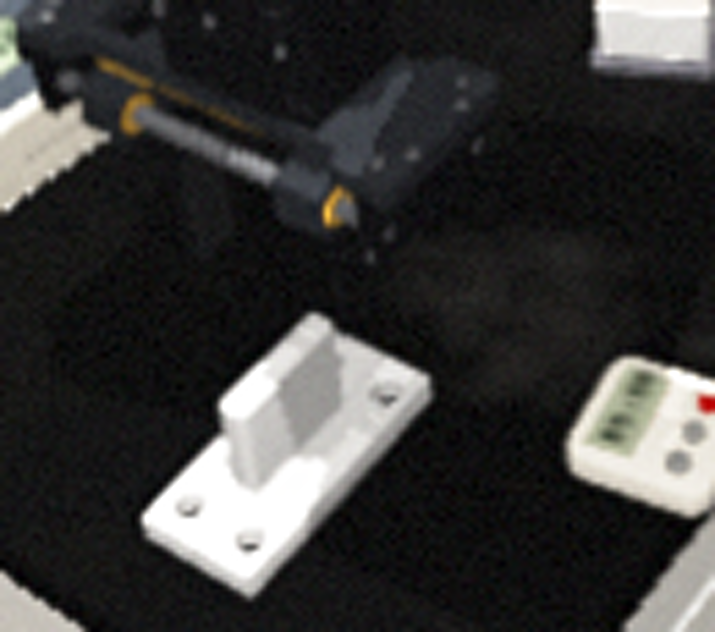

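Request:
servo_tool(steps="10 0 -5 0.007 0 0 60;20 0.5 -4 0 0 0 60;20 0 -1 0 0 0 60;14 0 0 0 0 0 60;8 0 0 0 0 0 60;2 0 0 0 0 0 60;0 0 0 0 0 0 60;0 0 0 0 0 0 60")

```text
t: 11.9
eef_pos: [481.2, 244.8, 41.3]
tcp_rot: [1.582, 1.57, 0.045]
ft_force: [-0.7, 0.6, -0.3]
opening: 0.63
```

```bash
python3 - <<'E'
from look import *
s,p,R=show()
plan([481.2,242.4,43],down(-1.535+np.pi/2),n=1)
E
```

```text
t 11.90 p [481.186 244.773  41.343] R rows [[0.001, 0.999, 0.035], [0.0, 0.035, -0.999], [-1.0, 0.001, -0.0]] q [ 0.348  0.643  1.933 -0.001  0.565  0.314] F [-0.667  0.553 -0.321] op 59.9
to rig: -574.0787545945558 239.79099972984514 41.34341031765055 jaw a 0.034567381966574585
[-1.7   -0.1    2.4   -0.001 -0.    -0.001]
rows 1 err [ 0.014 -2.373  1.657] dist 2.894314219587214 rot 0.001528163377363177
```

Request:
servo_tool(steps="-1 0 2.4 0 0 0 60;0 0 0 0 0 0 30;0 0 0 0 0 0 5;0 0 0 0 0 0 5;0 0 0 0 0 0 5;0 0 0 0 0 0 5;0 0 0 0 0 0 5;0 0 0 0 0 0 5")

```text
t: 12.7
eef_pos: [482.0, 242.3, 44.4]
tcp_rot: [1.806, 1.567, 0.27]
ft_force: [-0.2, -0.6, -0.2]
opening: 0.139
```

```bash
python3 - <<'E'
from look import *
s,p,R=show()
plan([524.6,-106.8,220],down(0.469))
E
```

```text
t 12.70 p [482.015 242.288  44.433] R rows [[0.004, 0.999, 0.034], [0.001, 0.034, -0.999], [-1.0, 0.004, -0.001]] q [ 0.343  0.637  1.935 -0.001  0.566  0.31 ] F [-0.159 -0.599 -0.175] op 13.2
to rig: -571.4865448956385 239.41302065108226 44.43334646625783 jaw a 0.03427050854518114
[-19.5     3.5    38.9    -0.048  -0.     -0.   ]
[-19.5     1.6    39.     -0.048  -0.     -0.   ]
[-19.5    -0.3    39.1    -0.048  -0.     -0.   ]
[-19.5    -2.2    39.     -0.048  -0.     -0.   ]
[-19.5    -4.1    38.8    -0.048  -0.     -0.   ]
[-19.5    -6.     38.6    -0.048  -0.     -0.   ]
[-19.5    -7.8    38.3    -0.048  -0.     -0.   ]
[-19.5    -9.7    37.8    -0.048  -0.     -0.   ]
[-19.5   -11.5    37.3    -0.048  -0.     -0.   ]
rows 9 err [  42.585 -349.088  175.567] dist 393.0646552576219 rot 0.43474575741738336
```

Request:
servo_tool(steps="-15 0 0 0 0 0 5;-35 0 0 0 0 0 5;-40 0 5 0 0 0 5;-40 2 25 -0.05 0 0 5;-15 -1 40 -0.055 0 0 5;0 -2 44 -0.055 0 0 5;0 -4 45 -0.055 0 0 5;0 -6 45 -0.055 0 0 5")

```text
t: 13.5
eef_pos: [500.9, 36.2, 193.6]
tcp_rot: [0.289, 1.569, -0.96]
ft_force: [0.8, -1.1, -2.5]
opening: 0.148
```

```bash
python3 - <<'E'
from look import *
s,p,R=show()
plan([524.6,-106.8,150],down(0.469))
E
```

```text
t 13.50 p [500.851  36.185 193.602] R rows [[0.001, 0.949, 0.317], [-0.001, 0.317, -0.949], [-1.0, 0.0, 0.001]] q [-0.059  0.365  1.901 -0.002  0.875 -0.38 ] F [ 0.799 -1.098 -2.498] op 14.0
to rig: -378.95619981977484 163.48207404842626 193.60248985369122 jaw a 0.3222632839865326
[11.    -5.7   35.8   -0.037  0.    -0.   ]
[10.9   -7.    35.5   -0.037  0.    -0.   ]
[10.9   -8.3   35.3   -0.037  0.    -0.   ]
[10.9   -9.6   34.9   -0.037  0.    -0.   ]
rows 4 err [  23.749 -142.985  -43.602] dist 151.3600448867823 rot 0.1467449365352382
```

Request:
servo_tool(steps="4 -6 30 -0.03 0 0 5;8 -7 30 -0.035 0 0 5;10 -8 26 -0.035 0 0 5;8 -6 18 -0.03 0 0 5;6 -4 8 0 0 0 5;2 -1 2 0 0 0 5;0 0 0 0 0 0 5;0 0 0 0 0 0 5")

```text
t: 14.3
eef_pos: [511.7, -90.6, 153.5]
tcp_rot: [-1.525, 1.57, -2.644]
ft_force: [-0.3, 0.0, -2.4]
opening: 0.145
```

```bash
python3 - <<'E'
from look import *
s,p,R=show()
plan([524.6,-106.9,130],down(0.469),n=1)
E
```

```text
t 14.30 p [511.734 -90.591 153.461] R rows [[-0.001, 0.9, 0.436], [-0.001, 0.436, -0.9], [-1.0, -0.001, 0.0]] q [-0.302  0.444  1.901 -0.001  0.797 -0.752] F [-0.309  0.014 -2.428] op 13.8
to rig: -260.84556964549563 116.14840266500582 153.46091035463272 jaw a 0.45139839710888524
[23.5    4.5   20.3   -0.018  0.     0.001]
rows 1 err [ 12.866 -16.309 -23.461] dist 31.33553463181683 rot 0.017648347147689657
```

Request:
servo_tool(steps="4 2 8 -0.018 0 0 5;6 2 8 0 0 0 5;6 0.5 4 0 0 0 5;5 0 0 0 0 0 5;2 0 0 0 0 0 5;0 0 0 0 0 0 5;0 0 0 0 0 0 5;0 0 0 0 0 0 5")

```text
t: 15.1
eef_pos: [526.2, -105.7, 128.8]
tcp_rot: [-1.151, 1.57, -2.249]
ft_force: [-0.2, 0.2, -3.0]
opening: 0.146
```

```bash
python3 - <<'E'
from look import *
s,p,R=show()
plan([524.6,-106.9,125],down(0.469),n=1)
look("q6",b=(180,260,290,360),fb=7.5)
E
```

```text
t 15.10 p [ 526.177 -105.735  128.85 ] R rows [[-0.001, 0.89, 0.456], [-0.001, 0.456, -0.89], [-1.0, -0.001, 0.0]] q [-0.321  0.5    1.883 -0.001  0.759 -0.793] F [-0.157  0.206 -3.025] op 13.9
to rig: -240.82270816883084 122.23028000370756 128.8498118956752 jaw a 0.47327244955112346
[ 3.9   -1.9    0.3    0.004  0.     0.001]
rows 1 err [-1.577 -1.165 -3.85 ] dist 4.320213258798328 rot 0.0043547068670869195
```

View pics/q6s.png

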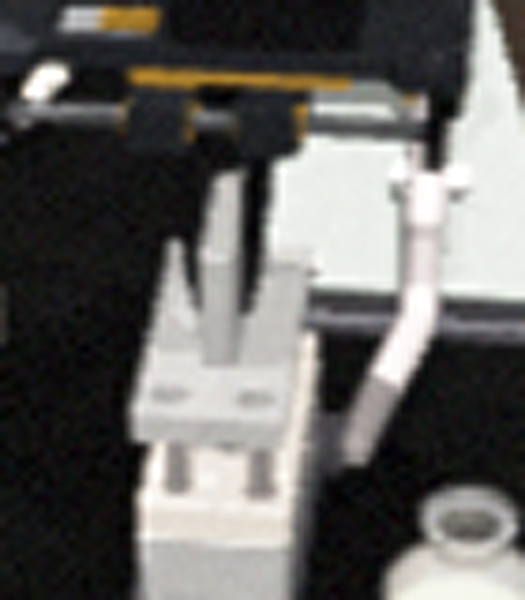

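Request:
servo_tool(steps="0 -1.9 0.3 0.004 0 0 5;4 0 0 0 0 0 5;4 0 0 0 0 0 5;3 0 0 0 0 0 5;3 0 0 0 0 0 5;3 0 0 0 0 0 5;0 0 0 0 0 0 5;0 0 0 0 0 0 5")

```text
t: 16.0
eef_pos: [524.5, -107.0, 110.4]
tcp_rot: [-0.794, 1.57, -1.896]
ft_force: [0.7, -0.7, -1.3]
opening: 0.148
```

```bash
python3 - <<'E'
from look import *
s,p,R=show()
plan([524.6,-106.9,98.4],down(0.469),n=1)
look("q7",b=(180,260,290,360),fb=7.5)
E
```

```text
t 16.00 p [ 524.482 -106.951  110.421] R rows [[-0.0, 0.892, 0.452], [-0.001, 0.452, -0.892], [-1.0, -0.001, 0.001]] q [-0.324  0.526  1.902 -0.001  0.714 -0.792] F [ 0.655 -0.706 -1.348] op 14.0
to rig: -240.49938380700738 120.1694457619263 110.42076885035704 jaw a 0.4689469957392731
[12.     0.1    0.    -0.     0.001  0.001]
rows 1 err [  0.118   0.051 -12.021] dist 12.02145903512616 rot 0.0007784645486185166
```

View pics/q7s.png

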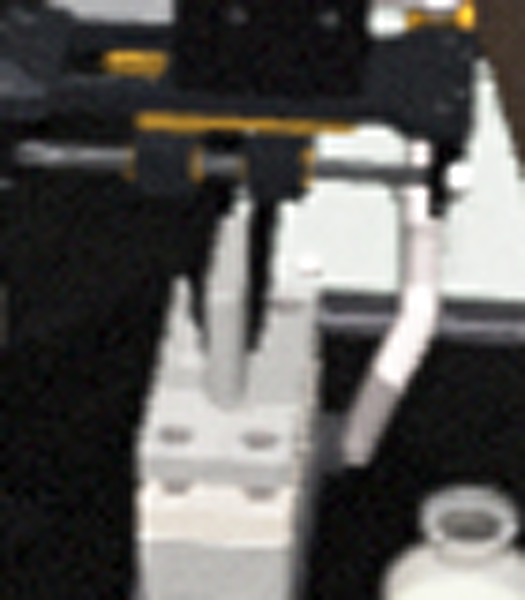

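Posts are entering the cover's holes. Down the last 12 mm.

Request:
servo_tool(steps="4 0 0 0 0 0 5;3 0 0 0 0 0 5;3 0 0 0 0 0 5;2 0 0 0 0 0 5;1 0 0 0 0 0 5;0.5 0 0 0 0 0 5;0 0 0 0 0 0 5;0 0 0 0 0 0 5")

```text
t: 16.9
eef_pos: [524.7, -107.1, 98.4]
tcp_rot: [0.379, 1.568, -0.723]
ft_force: [-0.2, -0.5, -1.2]
opening: 0.143
```

```bash
python3 - <<'E'
from look import *
s,p,R=show()
E
```

```text
t 16.90 p [ 524.717 -107.098   98.417] R rows [[0.002, 0.892, 0.452], [-0.002, 0.452, -0.892], [-1.0, 0.001, 0.002]] q [-0.324  0.545  1.911 -0.001  0.684 -0.792] F [-0.202 -0.526 -1.247] op 13.6
to rig: -240.26176432405632 120.31370433871625 98.41682073588825 jaw a 0.4691567899871444
```

Request:
servo_tool(steps="0.8 0 0 0 0 0 5;0 0 0 0 0 0 35;0 0 0 0 0 0 35;0 0 0 0 0 0 35;-10 0 0 0 0 0 35;-30 0 0 0 0 0 35;-40 0 0 0 0 0 35;-40 0 0 0 0 0 20")

```text
t: 17.7
eef_pos: [523.1, -106.6, 218.8]
tcp_rot: [-2.214, 1.564, 2.967]
ft_force: [0.6, -0.9, -0.5]
opening: 0.327
```

```bash
python3 - <<'E'
from look import *
s,p,R=show()
look("q8",b=(180,260,290,360),fb=7.5)
# kinematics fit
from scipy.optimize import least_squares
L=[json.loads(l) for l in open("log.jsonl")]
def fk(q,th):
    L1,L2,h,off,d,a3,tx,a1=th
    c1=Ro.from_euler("Z",q[0]).as_matrix()
    A=Ro.from_euler("ZY",[q[0],q[1]]).as_matrix();B=Ro.from_euler("ZY",[q[0],q[1]+q[2]]).as_matrix()
    w=c1@[a1,off,h]+A@[0,0,L1]+B@[a3,0,L2]
    return w+W(q)@np.array([0,0,d])
f=lambda th:np.concatenate([fk(l["joints"],th)-l["eef_pos"] for l in L])
r=least_squares(f,[600,550,180,66,250,0,0,0]);print(r.x,abs(r.fun).max())
E
```

```text
t 17.70 p [ 523.116 -106.575  218.831] R rows [[-0.007, 0.892, 0.452], [0.001, 0.452, -0.892], [-1.0, -0.005, -0.004]] q [-0.324  0.379  1.794 -0.001  0.976 -0.793] F [ 0.619 -0.876 -0.492] op 31.1
to rig: -241.44967704469042 119.11849309564792 218.83128211594558 jaw a 0.46904402889229024
[586.8   411.    196.7    65.9   254.866  43.1     3.403   0.   ] 4.5888555177953094e-09
```

View pics/q8s.png

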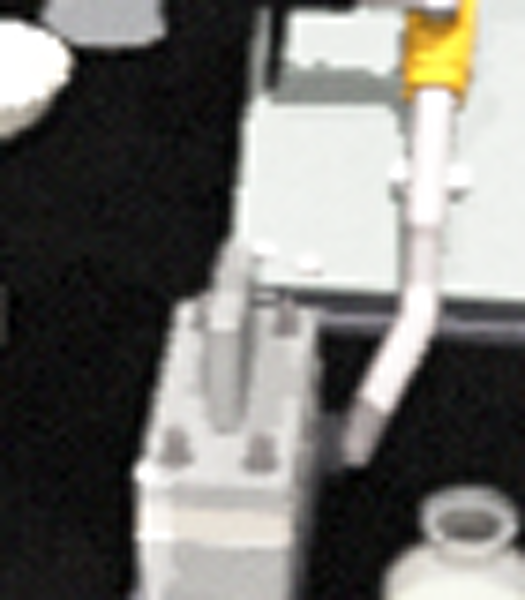

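```bash
cat >> pl.py <<'E'
from scipy.optimize import least_squares
K=np.array([[0,-1,0],[0,0,-1],[1,0,0.]])
LO=np.array([-3.1,-.84,.05,-1.13,.06,-2.69]);HI=np.array([3.1,2.19,2.79,4.28,2.93,2.69])
def fk(q):
    c1=Ro.from_euler("Z",q[0]).as_matrix()
    A=Ro.from_euler("ZY",[q[0],q[1]]).as_matrix();B=Ro.from_euler("ZY",[q[0],q[1]+q[2]]).as_matrix()
    Wm=W(q);return c1@[0,65.9,196.7]+A@[0,0,586.8]+B@[43.1,0,411]+Wm@np.array([0,0,254.866]),Wm@K
def ik(P,Rt,q0):
    def f(q):
        p,R=fk(q);return np.r_[(p-P)/300,Ro.from_matrix(R.T@Rt).as_rotvec()]
    r=least_squares(f,np.clip(q0,LO+.01,HI-.01),bounds=(LO,HI));return r.x,np.abs(r.fun).max()
def at(v,s,y,n): return PIV[v]+s*S+y*ey+n*N
E
python3 - <<'E'
from pl import *
q0=cur()[0]["joints"]
for v,s,y,n in(("f",24,75,60),("f",24,75,2),("f",-75,25,2),("b",-75,-25,2),("b",-25,75,2)):
  for sg in(1,-1):
    print(v,s,y,n,sg,at(v,s,y,n),*ik(at(v,s,y,n),sq(sg),q0))
E
```

```text
f 24 75 60 1 [ 624.969 -284.509  196.562] [-0.404  0.522  1.715 -0.628  0.581 -0.395] 4.825808027519563e-10
f 24 75 60 -1 [ 624.969 -284.509  196.562] [-0.309  0.548  1.845 -1.13   0.521 -2.69 ] 0.2757985651302584
f 24 75 2 1 [ 638.02  -310.406  146.332] [-0.434  0.611  1.705 -0.697  0.505 -0.337] 1.4961840770836596e-13
f 24 75 2 -1 [ 638.02  -310.406  146.332] [-0.344  0.635  1.8   -1.13   0.492 -2.69 ] 0.28731143954849947
f -75 25 2 1 [ 554.785 -256.344   96.832] [-0.407  0.587  1.977 -1.129  0.363  0.159] 1.4311559085368524e-07
f -75 25 2 -1 [ 554.785 -256.344   96.832] [-0.316  0.611  1.962 -1.13   0.473 -2.69 ] 0.2095510926866164
b -75 -25 2 1 [ 394.043 -337.349   96.832] [-0.764  0.466  2.183 -1.13   0.159 -0.137] 0.07746930502518538
b -75 -25 2 -1 [ 394.043 -337.349   96.832] [-0.504  0.514  2.137 -1.13   0.456 -2.69 ] 0.3444697918839488
b -25 75 2 1 [ 502.831 -331.015  121.832] [-0.587  0.523  2.014 -1.071  0.285 -0.06 ] 3.2890736191310655e-09
b -25 75 2 -1 [ 502.831 -331.015  121.832] [-0.436  0.559  1.995 -1.13   0.463 -2.69 ] 0.31983982910842607
```

```bash
cat >> pl.py <<'E'
def tl(deg,sgn=1):
    t=np.radians(deg);x=-(np.cos(t)*ez-np.sin(t)*ex);y=sgn*ey;return np.c_[x,y,np.cross(x,y)]
E
python3 - <<'E'
from pl import *
q0=cur()[0]["joints"]
for v,s,y,n in(("f",24,75,60),("f",24,75,0),("f",-25,70,0),("f",-55,50,0),("f",-75,25,0),("f",-75,20,0),("b",-85,-30,60),("b",-75,-28,0),("b",-60,30,0),("b",-25,75,0)):
  for d in(10,15,20,25,30):
    q,e=ik(at(v,s,y,n),tl(d),q0); print(v,s,y,n,d,q,"%.1e"%e)
E
```

```text
f 24 75 60 10 [-0.486  0.568  1.529 -0.128  0.906 -0.88 ] 4.9e-15
f 24 75 60 15 [-0.466  0.551  1.577 -0.214  0.813 -0.801] 2.7e-15
f 24 75 60 20 [-0.445  0.537  1.624 -0.321  0.726 -0.698] 7.1e-11
f 24 75 60 25 [-0.425  0.528  1.671 -0.456  0.647 -0.565] 8.1e-15
f 24 75 60 30 [-0.404  0.522  1.715 -0.628  0.581 -0.395] 4.8e-10
f 24 75 0 10 [-0.512  0.654  1.515 -0.131  0.832 -0.897] 1.3e-14
f 24 75 0 15 [-0.493  0.638  1.564 -0.223  0.736 -0.81 ] 9.1e-12
f 24 75 0 20 [-0.474  0.626  1.613 -0.341  0.646 -0.694] 7.6e-16
f 24 75 0 25 [-0.455  0.618  1.659 -0.497  0.566 -0.539] 1.1e-11
f 24 75 0 30 [-0.435  0.614  1.704 -0.699  0.502 -0.335] 2.2e-13
f -25 70 0 10 [-0.481  0.638  1.63  -0.151  0.737 -0.842] 2.0e-12
f -25 70 0 15 [-0.46   0.625  1.677 -0.261  0.646 -0.734] 1.4e-09
f -25 70 0 20 [-0.439  0.616  1.721 -0.406  0.563 -0.587] 2.8e-13
f -25 70 0 25 [-0.418  0.611  1.765 -0.599  0.495 -0.392] 2.6e-16
f -25 70 0 30 [-0.396  0.611  1.806 -0.844  0.45  -0.142] 9.8e-16
f -55 50 0 10 [-0.483  0.619  1.727 -0.166  0.66  -0.825] 1.8e-10
f -55 50 0 15 [-0.461  0.608  1.772 -0.292  0.57 
[... 1509 characters left out ...]
469  2.184 -1.13   0.154 -0.144] 8.0e-02
b -60 30 0 10 [-0.715  0.524  1.958 -0.137  0.502 -1.066] 4.8e-14
b -60 30 0 15 [-0.698  0.513  2.006 -0.27   0.394 -0.927] 4.0e-10
b -60 30 0 20 [-0.68   0.508  2.054 -0.505  0.295 -0.683] 1.6e-11
b -60 30 0 25 [-0.662  0.508  2.101 -0.942  0.225 -0.236] 5.7e-11
b -60 30 0 30 [-0.65   0.501  2.108 -1.13   0.229 -0.042] 4.6e-02
b -25 75 0 10 [-0.661  0.55   1.824 -0.13   0.613 -1.027] 2.9e-09
b -25 75 0 15 [-0.644  0.537  1.873 -0.239  0.508 -0.915] 9.1e-13
b -25 75 0 20 [-0.626  0.528  1.921 -0.406  0.41  -0.742] 4.4e-09
b -25 75 0 25 [-0.607  0.525  1.968 -0.675  0.328 -0.466] 1.8e-09
b -25 75 0 30 [-0.588  0.527  2.013 -1.08   0.283 -0.051] 3.2e-08
```

```bash
python3 - <<'E'
from pl import *
plan(at("f",28,76,75),tl(30))
E
```

```text
[ 2.3    2.    39.9    0.    -0.104 -0.   ]
[ 6.4    2.    39.4    0.    -0.104 -0.   ]
[10.5    2.    38.5    0.    -0.104 -0.   ]
[14.4    2.    37.2    0.    -0.104 -0.   ]
[18.2    2.    35.5    0.    -0.104 -0.   ]
rows 5 err [  98.898 -173.3    -10.918] dist 199.83239160696405 rot 0.521005472927886
```

Request:
servo_tool(steps="1 2 24 0 -0.08 0 0;3 2 30 0 -0.1 0 0;6 2 33 0 -0.1 0 0;10 2 32 0 -0.1 0 0;13 2 28 0 -0.08 0 0;12 1 18 0 -0.04 0 0;6 0 8 0 0 0 0;0 0 0 0 0 0 0")

```text
t: 18.6
eef_pos: [620.9, -270.1, 217.9]
tcp_rot: [0.009, 1.05, -1.091]
ft_force: [-0.5, 0.4, 0.6]
opening: 0.002
```

```bash
python3 - <<'E'
from look import *
s,p,R=show()
d=p-PIV["f"];print("s,y,n",d@S,d@ey,d@N)
plan(at("f",28,76,75),tl(30),n=1)
look("r1",a=(90,220,350,510),b=(130,250,290,420),fa=4.5,fb=5)
E
```

```text
t 18.60 p [ 620.865 -270.14   217.862] R rows [[0.23, 0.891, 0.393], [-0.441, 0.455, -0.773], [-0.867, 0.004, 0.498]] q [-0.386  0.485  1.716 -0.594  0.614 -0.423] F [-0.497  0.389  0.581] op 0.2
to rig: -51.39425081788335 132.80217280946923 217.8617303282753 jaw a 0.47227964534684425
s,y,n 21.937836951453548 77.8021728094692 85.78594984384624
[10.8   -1.9    6.1    0.003 -0.003 -0.007]
rows 1 err [  3.18  -10.315  -6.31 ] dist 12.503374012494357 rot 0.007601020999164317
```

View pics/r1s.png

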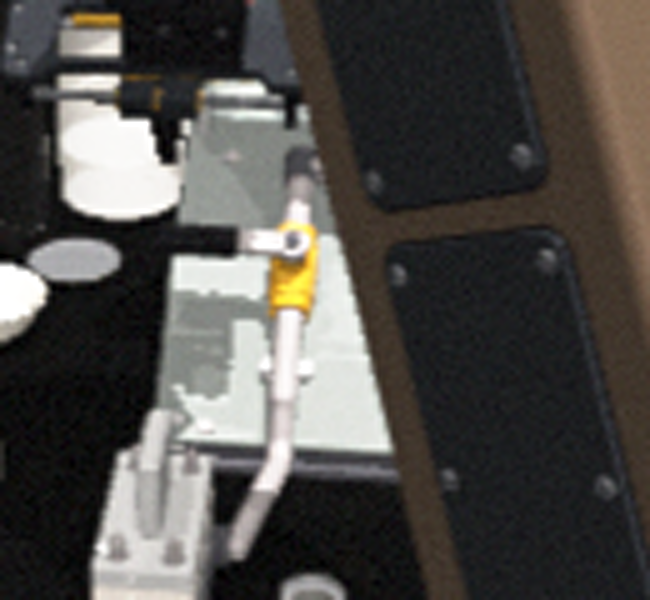

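View pics/r1t.png

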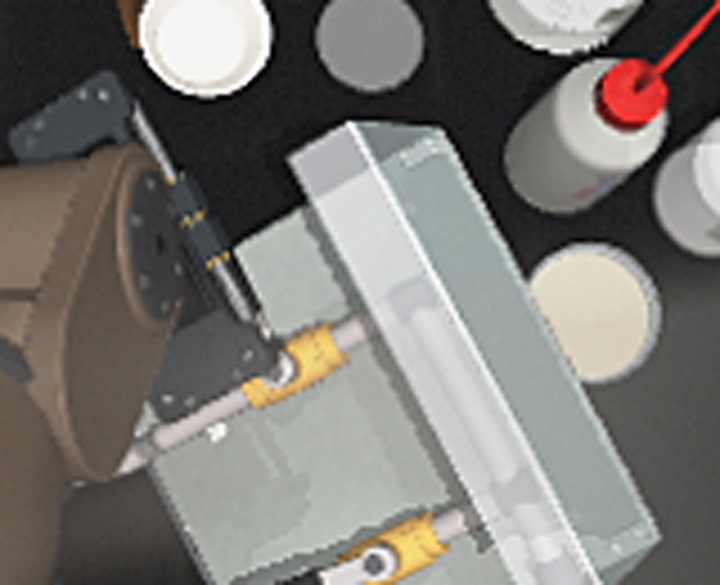

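Request:
servo_tool(steps="6 -1 4 0 0 -0.004 0;10 0 2 0 0 0 0;15 0 0 0 0 0 0;20 0 0 0 0 0 0;15 0 0 0 0 0 0;8 0 0 0 0 0 0;0 0 0 0 0 0 0;0 0 0 0 0 0 0")

```text
t: 19.5
eef_pos: [639.4, -308.7, 151.8]
tcp_rot: [0.002, 1.052, -1.098]
ft_force: [-0.0, 0.3, 0.8]
opening: 0.006
```

```bash
cat > st.py <<'E'
from look import *
import sys
v=sys.argv[1]
s,p,R=show(); d=p-PIV[v];print("s,y,n",d@S,d@ey,d@N, "tilt",np.degrees(np.arccos(-R[2,0])))
E
python3 st.py f
```

```text
t 19.50 p [ 639.42  -308.669  151.815] R rows [[0.226, 0.891, 0.394], [-0.441, 0.454, -0.774], [-0.869, 0.001, 0.496]] q [-0.433  0.604  1.698 -0.67   0.515 -0.368] F [-0.003  0.312  0.843] op 0.5
to rig: -8.636502455298263 132.03189572276983 151.8150335172211 jaw a 0.47107275393765774
s,y,n 25.94378483654761 77.03189572276982 7.208958388132089 tilt 29.703727432739203
```

Request:
servo_tool(steps="4 0 0 0 0 0 0;3 -1 0 0 0 0 0;0 -1 -10 0 0 0 0;0 -1 -10 0 0.01 0 0;0 -1 -10 0 0.01 0 0;0 -2 -10 0 0.01 0 0;0 -2 -9 0 0.01 0 0;0 -2 -9 0 0.01 0 0")

```text
t: 20.3
eef_pos: [609.1, -269.5, 119.2]
tcp_rot: [0.012, 1.101, -1.088]
ft_force: [1.2, -0.5, 0.9]
opening: 0.006
```

```bash
python3 st.py f
```

```text
t 20.30 p [ 609.061 -269.479  119.242] R rows [[0.21, 0.891, 0.403], [-0.401, 0.455, -0.795], [-0.891, 0.005, 0.453]] q [-0.406  0.603  1.804 -0.703  0.458 -0.283] F [ 1.201 -0.49   0.85 ] op 0.6
to rig: -57.29690409722176 122.55783020896384 119.24185436134255 jaw a 0.4723054513261019
s,y,n -32.48394872165143 67.55783020896381 3.3299585780812495 tilt 26.943719585752042
```

Request:
servo_tool(steps="1 -5 -8 0 0.01 0 0;1 -6 -8 0 0.01 0 0;1 -7 -7 0 0.01 0 0;1 -8 -6 0 0 0 0;1 -9 -5 0 0 0 0;0 -8 -3 0 0 0 0;0 -4 -1 0 0 0 0;0 -2 0 0 0 0 0")

```text
t: 21.1
eef_pos: [547.9, -260.3, 96.1]
tcp_rot: [0.028, 1.134, -1.069]
ft_force: [18.3, 13.0, -6.4]
opening: 0.007
```

```bash
python3 st.py f
```

```text
t 21.10 p [ 547.88  -260.335   96.131] R rows [[0.203, 0.889, 0.411], [-0.371, 0.458, -0.808], [-0.906, 0.012, 0.423]] q [-0.449  0.575  1.958 -0.807  0.347 -0.192] F [18.258 13.018 -6.442] op 0.7
to rig: -92.9954662041128 72.03781784052126 96.13075060115399 jaw a 0.47590523708037386
s,y,n -74.95536226488989 17.037817840521225 1.164436665705418 tilt 25.01714241506949
```

Request:
servo_tool(steps="0 5 0 0 0 0 0;0 8 0 0 0 0 0;0 4 0 0 0 0 0;-15 0 0 0 0 0 0;-30 0 0 0 0 0 0;-40 0 0 0 0 0 0;-30 0 0 0 0 0 0;-10 0 0 0 0 0 0")

```text
t: 21.9
eef_pos: [536.8, -203.9, 210.2]
tcp_rot: [0.017, 1.142, -1.081]
ft_force: [0.9, 0.1, -0.2]
opening: 0.004
```

```bash
python3 st.py f; python3 - <<'E'
from look import *
look("r2",a=(110,240,360,510),b=(130,250,290,420),fa=4.5,fb=5)
E
```

```text
t 21.90 p [ 536.793 -203.86   210.19 ] R rows [[0.195, 0.89, 0.413], [-0.367, 0.457, -0.811], [-0.909, 0.007, 0.416]] q [-0.355  0.371  1.914 -0.518  0.591 -0.432] F [ 0.853  0.071 -0.24 ] op 0.3
to rig: -148.4181238123103 87.55180315947274 210.19032037182478 jaw a 0.47416413912708394
s,y,n -65.92300681350042 32.551803159472705 127.65425043592869 tilt 24.564014300604413
```

View pics/r2s.png

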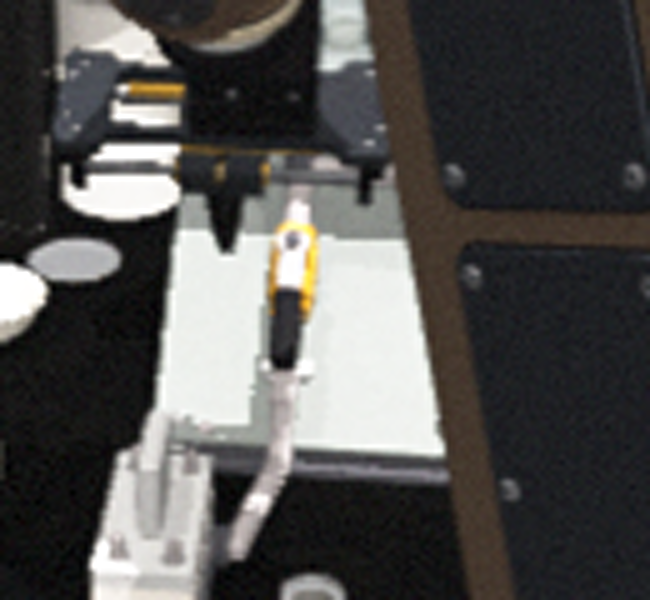

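View pics/r2t.png

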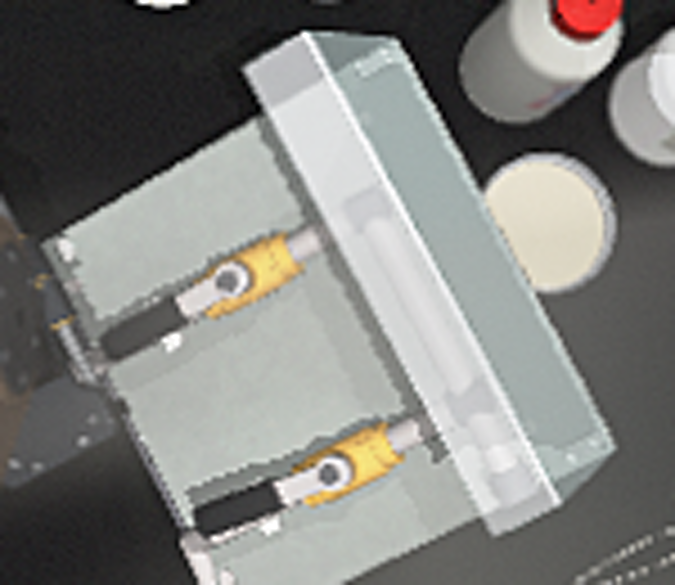

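```bash
python3 - <<'E'
from pl import *
q0=cur()[0]["joints"]
for n in(100,60,0):
    for y in (-34,): print(at("b",-72,y,n),*ik(at("b",-72,y,n),tl(18),q0))
plan(at("b",-72,-34,100),tl(18),n=7)
E
```

```text
[ 365.123 -299.962  183.203] [-0.773  0.27   2.148 -0.24   0.436 -1.037] 1.988613954987765e-10
[ 374.124 -317.822  148.562] [-0.789  0.355  2.148 -0.282  0.351 -1.004] 7.579122514774402e-16
[ 387.625 -344.612   96.6  ] [-0.81   0.483  2.133 -0.385  0.241 -0.915] 4.1597592925407914e-10
[  3.6   -28.1    -0.6     0.001   0.016  -0.001]
[  3.6   -28.1    -0.5     0.001   0.016  -0.001]
[  3.7   -28.1    -0.4     0.001   0.016  -0.001]
[  3.7   -28.1    -0.4     0.001   0.016  -0.001]
[  3.7   -28.1    -0.3     0.001   0.016  -0.001]
[  3.8   -28.1    -0.2     0.001   0.016  -0.001]
[  3.8   -28.1    -0.1     0.001   0.016  -0.001]
rows 7 err [-171.823  -95.635  -25.764] dist 198.32495048589223 rot 0.11488198455424249
```

Request:
servo_tool(steps="0 -22 0 0 0.016 0 0;2 -28 0 0 0.016 0 0;3 -32 0 0 0.016 0 0;4 -34 0 0 0.016 0 0;4 -32 0 0 0.016 0 0;4 -26 0 0 0.016 0 0;4 -14 0 0 0.016 0 0;2 -5 0 0 0 0 0")

```text
t: 22.8
eef_pos: [362.0, -304.1, 174.3]
tcp_rot: [-0.002, 1.27, -1.1]
ft_force: [-0.5, 0.4, -0.0]
opening: 0.004
```

```bash
python3 st.py b;python3 - <<'E'
from look import *
plan(at("b",-72,-34,60),tl(18),n=1)
look("r3",a=(110,240,340,490),b=(130,250,290,420),fa=4.5,fb=5)
E
```

```text
t 22.80 p [ 362.049 -304.131  174.288] R rows [[0.134, 0.89, 0.435], [-0.264, 0.455, -0.851], [-0.955, -0.001, 0.296]] q [-0.789  0.288  2.152 -0.222  0.424 -1.072] F [-0.499  0.36  -0.043] op 0.4
to rig: -137.5136466906987 -113.6222888471178 174.28798662914758 jaw a 0.4723764212298652
s,y,n -74.43061948253713 -38.62228884711788 91.10967879881717 tilt 17.216341592736853
[29.8    4.5    9.3    0.005 -0.014 -0.001]
rows 1 err [ 12.075 -13.69  -25.726] dist 31.544977099700883 rot 0.014782211732201563
```

View pics/r3t.png

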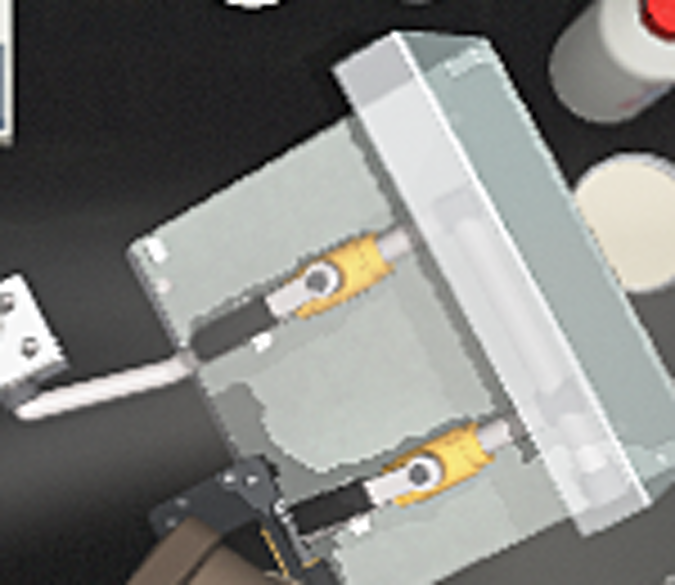

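Request:
servo_tool(steps="8 2 2 0 0 0 0;14 2 4 0 -0.01 0 0;18 0 4 0 0 0 0;18 0 5 0 0 0 0;16 0 4 0 0 0 0;9 0 3 0 0 0 0;4 0 1 0 0 0 0;0 0 0 0 0 0 0")

```text
t: 23.7
eef_pos: [396.1, -343.8, 92.3]
tcp_rot: [0.004, 1.258, -1.086]
ft_force: [0.1, 0.3, 0.5]
opening: 0.001
```

```bash
python3 st.py b;python3 - <<'E'
from look import *
plan(at("b",-72,-34,0),tl(18),n=1)
look("r4",a=(110,240,340,490),b=(130,250,290,420),fa=4.5,fb=5)
E
```

```text
t 23.70 p [ 396.122 -343.806   92.268] R rows [[0.143, 0.887, 0.44], [-0.272, 0.463, -0.844], [-0.951, 0.001, 0.308]] q [-0.798  0.497  2.122 -0.38   0.238 -0.921] F [0.134 0.318 0.545] op 0.1
to rig: -86.74949331374695 -101.04901016750605 92.26808209637093 jaw a 0.4809756666749267
s,y,n -71.47752532287566 -26.04901016750611 -5.303718831017693 tilt 17.925375548336103
[-5.1   -7.9   -1.7    0.013 -0.001 -0.005]
rows 1 err [-8.497 -0.806  4.332] dist 9.57186776669786 rot 0.014284090810831604
```

View pics/r4s.png

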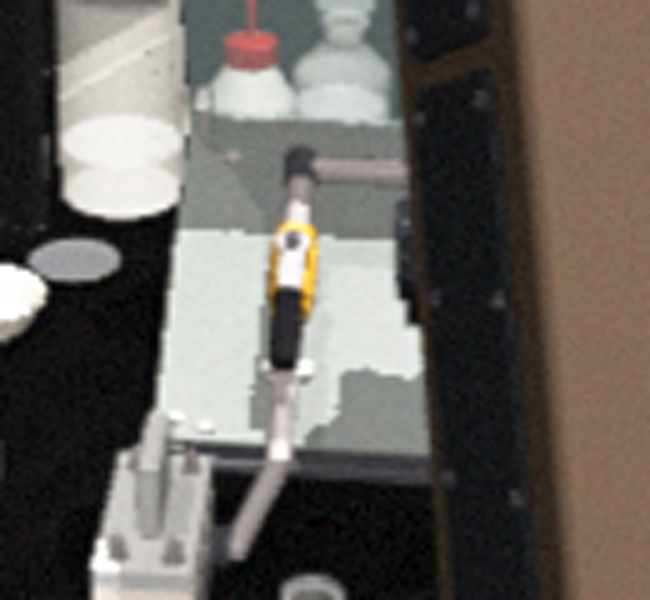

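Request:
servo_tool(steps="-5 1 0 0 0 0 0;0 8 -1 0.005 0 0 0;0 9 -1 0.005 0 0 0;0 9 0 0 0 0 0;0 9 0 0 0 0 0;0 9 1.5 0 0 0 0;-0.5 8 3 0 0 0 0;-1 8 5 0 0 0 0")

```text
t: 24.6
eef_pos: [454.2, -318.5, 106.4]
tcp_rot: [0.014, 1.255, -1.088]
ft_force: [-2.2, -0.7, -0.0]
opening: 0.005
```

```bash
python3 st.py b
```

```text
t 24.60 p [ 454.238 -318.454  106.441] R rows [[0.144, 0.892, 0.429], [-0.275, 0.453, -0.848], [-0.951, 0.004, 0.311]] q [-0.673  0.502  2.033 -0.386  0.339 -0.794] F [-2.23  -0.702 -0.018] op 0.5
to rig: -83.23552383197986 -37.74188122770881 106.44108513899627 jaw a 0.4696548676536769
s,y,n -61.347836962229444 37.25811877229114 5.213477110926444 tilt 18.094778254098383
```

Request:
servo_tool(steps="-1 8 5 0 -0.01 0 0;-1 6 7 0 -0.01 0 0;-1.3 5 8 0 -0.01 0 0;-1.3 4 8 0 0 0 0;-1.3 3 8 0 0 0 0;-1 2 6 0 0 0 0;-0.5 0 4 0 0 0 0;0 0 2 0 0 0 0")

```text
t: 25.4
eef_pos: [496.1, -336.8, 125.3]
tcp_rot: [-0.019, 1.248, -1.121]
ft_force: [-3.8, 11.6, 3.9]
opening: 0.004
```

```bash
python3 st.py b
```

```text
t 25.40 p [ 496.085 -336.766  125.33 ] R rows [[0.138, 0.893, 0.429], [-0.286, 0.451, -0.846], [-0.948, -0.006, 0.317]] q [-0.644  0.519  1.91  -0.343  0.447 -0.823] F [-3.836 11.571  3.931] op 0.4
to rig: -48.050491988211775 -8.612294775112955 125.32965762954365 jaw a 0.4678275371279471
s,y,n -21.432419307288168 66.38770522488699 3.9789448070803304 tilt 18.480956993950098
```

Request:
servo_tool(steps="0 0 4 0 0 0 0;0 0 4 0 0 0 0;0 0 4 0 0 0 0;0 0 4 0 0 0 0;0 0 4 0 0 0 0;0 0 0 0 0 0 0;0 0 0 0 0 0 0;0 0 0 0 0 0 0")

```text
t: 26.2
eef_pos: [496.0, -336.0, 125.7]
tcp_rot: [-0.065, 1.29, -1.166]
ft_force: [-1.3, 3.3, -1.8]
opening: 0.004
```

```bash
python3 st.py b
```

```text
t 26.20 p [ 496.047 -335.963  125.676] R rows [[0.109, 0.892, 0.438], [-0.255, 0.451, -0.856], [-0.961, -0.018, 0.277]] q [-0.647  0.524  1.884 -0.288  0.506 -0.881] F [-1.305  3.302 -1.792] op 0.4
to rig: -48.78463591962265 -8.284997364985442 125.67556142611843 jaw a 0.4676297275437556
s,y,n -21.895254703636773 66.7150026350145 4.645578247885019 tilt 16.088975137469475
```

Request:
servo_tool(steps="0 0 -5 0 0 0 0;0 0 -8 0 0 0 0;-5 0 -8 0 0 0 0;-20 0 -10 0 0 0 0;-35 0 -15 0 0 0 0;-40 0 -30 0 0 0 0;-20 0 -40 0 0 0 0;-10 0 -40 0 0 0 0")

```text
t: 27.0
eef_pos: [412.0, -166.8, 210.3]
tcp_rot: [-0.047, 1.284, -1.152]
ft_force: [0.2, -0.3, -0.2]
opening: 0.005
```

```bash
python3 st.py b;python3 - <<'E'
from look import *
look("r5",a=(110,240,340,490),b=(130,250,290,420),fa=4.5,fb=5)
E
```

```text
t 27.00 p [ 412.047 -166.841  210.258] R rows [[0.115, 0.895, 0.432], [-0.258, 0.447, -0.857], [-0.959, -0.013, 0.282]] q [-0.425  0.212  2.123 -0.331  0.616 -0.637] F [ 0.219 -0.34  -0.173] op 0.5
to rig: -237.61575462590844 -7.1888872415880885 210.25829164537237 jaw a 0.4631327832463727
s,y,n -143.13643541868822 67.81111275841185 172.31193069234754 tilt 16.421560545585244
```

View pics/r5s.png

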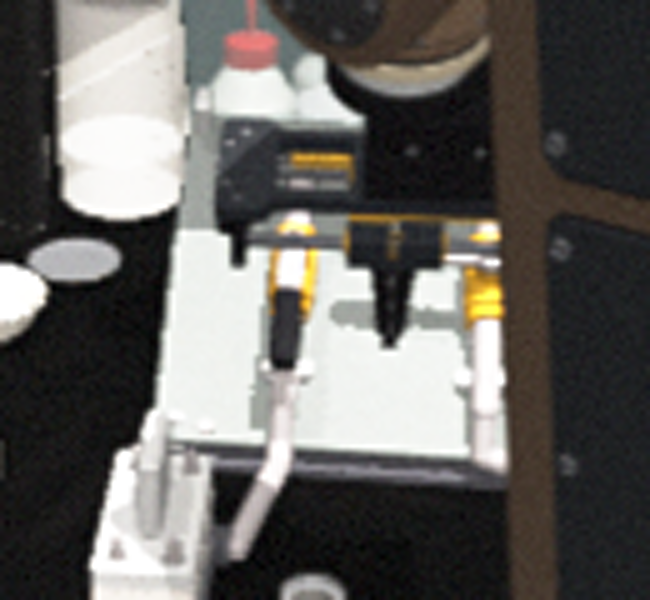

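View pics/r5t.png

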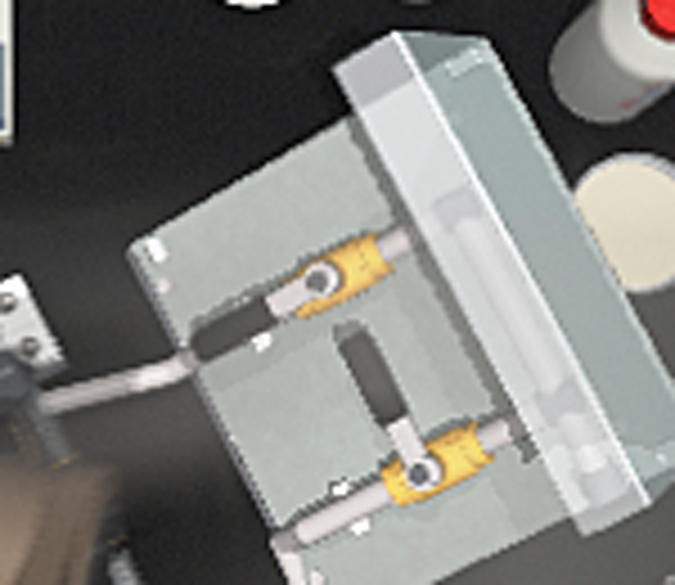

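```bash
cat > chk.py <<'E'
from look import *
from h import proj
for v,tip in(("f",(195,350)),("b",(348,330))):
  for th in(0,.1,.2,1.4,1.5,1.571):
    u=-np.sin(th)*S+np.cos(th)*ey
    a,b=proj("top",[PIV[v]+N*0,PIV[v]+92*u]); k=lambda z:(z-np.array([340,110])+.5)*4.5
    print(v,th,k(a),k(b),"ang",np.degrees(np.arctan2(*(b-a)[::-1])))
print(np.degrees(np.arctan2(350-281,195-321)),np.degrees(np.arctan2(330-472,348-421)))
look("z")
from cell import read_camera
I,_=read_camera("top");import cv2;cv2.imwrite("pics/fin.png",I)
E
python3 chk.py
```

```text
f 0 [320.388 279.486] [248.16  145.723] ang -118.36734783722413
f 0.1 [320.388 279.486] [235.977 153.901] ang -123.90641977455147
f 0.2 [320.388 279.486] [224.687 163.279] ang -129.47265001226037
f 1.4 [320.388 279.486] [184.724 326.772] ang 160.78377614382302
f 1.5 [320.388 279.486] [190.173 340.654] ang 154.83849932462914
f 1.571 [320.388 279.486] [194.815 350.163] ang 150.6274534263763
b 0 [423.005 471.554] [350.345 335.308] ang -118.07106058029551
b 0.1 [423.005 471.554] [337.776 343.072] ang -123.55856050583843
b 0.2 [423.005 471.554] [326.111 352.066] ang -129.03906252145455
b 1.4 [423.005 471.554] [283.671 514.015] ang 163.05170043928246
b 1.5 [423.005 471.554] [289.124 528.039] ang 157.12490979922788
b 1.571 [423.005 471.554] [293.79  537.674] ang 152.90118622999046
151.29404745659892 -117.20699383308256
```

Request:
servo_tool(steps="-30 -20 0 0 0 0 0;-35 -35 0 0 0 0 0;-35 -40 0 0 0 0 0;-20 -40 0 0 0 0 0;0 -30 0 0 0 0 0;0 -10 0 0 0 0 0;0 0 0 0 0 0 0;0 0 0 0 0 0 0")

```text
t: 28.05
eef_pos: [242.8, -222.8, 330.2]
tcp_rot: [-0.057, 1.282, -1.167]
ft_force: [-1.2, -0.2, -0.5]
opening: 0.006
```

```bash
python3 st.py b;python3 - <<'E'
from look import *
from cell import read_camera
I,_=read_camera("top");J,_=read_camera("scene")
cv2.imwrite("pics/finT.png",cv2.resize(I[120:270,180:480],None,fx=2.6,fy=2.6,interpolation=cv2.INTER_CUBIC))
cv2.imwrite("pics/finS.png",cv2.resize(J[100:350,200:440],None,fx=2.4,fy=2.4,interpolation=cv2.INTER_CUBIC))
E
```

```text
t 28.05 p [ 242.832 -222.759  330.194] R rows [[0.112, 0.896, 0.429], [-0.262, 0.443, -0.857], [-0.958, -0.016, 0.285]] q [-0.88  -0.18   2.15  -0.103  0.896 -1.288] F [-1.192 -0.178 -0.504] op 0.6
to rig: -263.83137018569147 -183.4643273617603 330.19388604000875 jaw a 0.4589222202804082
s,y,n -105.87202727198873 -108.46432736176037 289.2870100359807 tilt 16.56973441860257
```

View pics/finT.png

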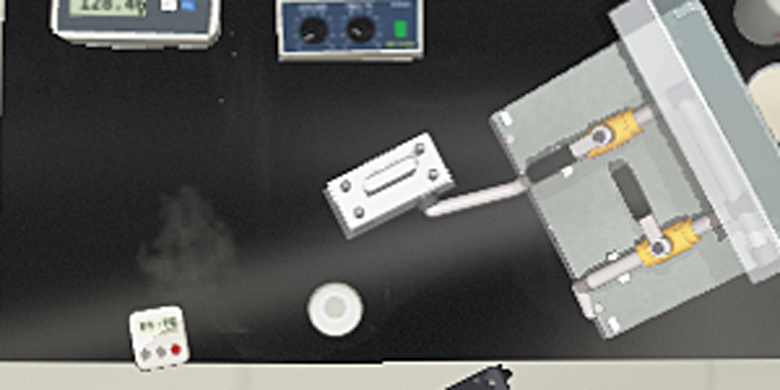

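View pics/finS.png

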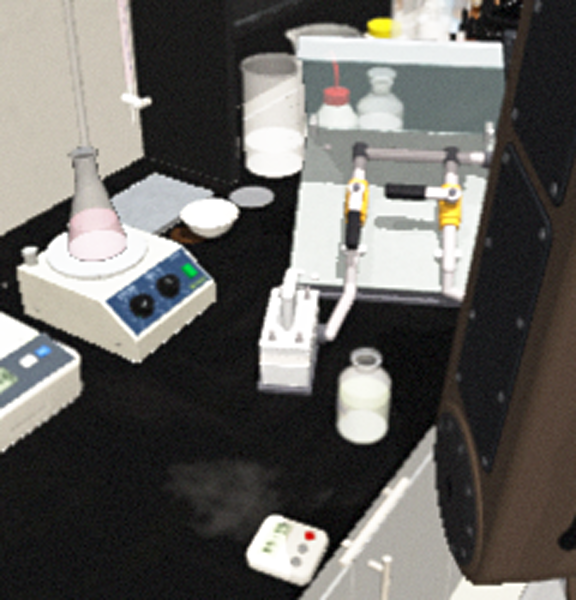

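```bash
python3 -c "
from cell import order;print(order.job_done())"
```

```text
the job is handed in; nothing more can be done
None
```

The test cell is assembled and on line, and I handed the job in at about 28 s of the 72 s allowed.

- **Cell:** The spacer and then the cover went over the four posts and sit down in the camera pictures. The TCP heights at release were within about 0.3 mm of fully seated.
- **Feed valve:** After the cover was on, I pushed it to its open stop. The force rose to about 23 N there. In the top picture the lever lies within about 0.7 degrees of its modelled open line.
- **Bypass valve:** I then pushed it to its shut stop, where more pushing moved it no further (up to about 13 N measured). In the top picture the lever lies within about 0.9 degrees of its modelled shut line.
- **Left alone:** The timer and the bottle stand as they were, and the arm is clear of everything.
- **Checks:** None of my checks failed. The lever angles rest on pictures and force only, as there is no direct reading of the valve joints.

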